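# Hang the slide rack to drain and tug-test it

### The job

Pick up the steel microscope-slide rack by its bail and, keeping it upright, hang it on the two-pronged sprung hook of the draining stand, working in under the lamp bar. Before you finally let go, tug the rack down gently so that the hook dips about 2 cm below its unloaded height, pause a moment to confirm that it is held, then ease it back up until the rack's weight alone is on the hook and release it. Leave the other things on the bench alone.

Things in the scene. Friction and masses are not known exactly. Their poses are not given: they have to be found in the camera images.
- rack_bar (a point): Middle of the top bar of the slide rack's bail: where to grip it. The bail is a fixed, upright rectangular steel arch over the rack's middle. Its bar is round, 10 mm thick, and runs 140 mm along this point's y, between the arch's legs; it lies 140 mm above the rack's underside, 85 mm clear above the tray. z is up.
- rack_center (a point): Centre of the slide rack's tray, half-way up: a stainless steel tray holding 9 upright glass slides, 82 mm (x) by 140 mm (y) by 48 mm high, standing on the bench at the start. The bail's bar is 116 mm above this point. Rack and bail are one rigid piece of 0.3 to 0.45 kg, balanced under the bar.
- stand: Draining stand, fixed. Origin on the bench straight below the hook's seat, z up. The hook opens to its front, its -x, roughly towards the robot. Base plate x -80 to +120, y +-150 mm, 10 mm thick; two 14 mm posts at x +85, y +-115 mm; at their tops, 380 mm up, short brackets carry a white lamp bar.
- lamp_edge (a point): Middle of the lower front edge of the lamp bar, 354 mm above the bench and 20 mm behind (+x) the hook's seat; the bar is 40 mm deep, 26 mm thick and reaches 145 mm to each side. A tool pointing straight down at the seat would strike it: lean the tool 25 to 45 degrees, its wrist back towards the stand's front (-x). Axes are the stand's.
- hook_seat (a point): The hook's seat: where the bail bar's centre lies (within 10 mm in x) when it rests in both prongs; 250 mm above the bench unloaded, sinking with the hook. Axes are the stand's. The prongs, 8 mm thick, stand at y +-42 mm, so the bar's middle can be held between them; trough level from x -10 to +10 mm. Behind, they rise to 20 mm above the seat and join a crossbar at x +74 mm.
- hook_tips (a point): Mid-way between the tops of the two upturned prong tips, 26 mm in front (-x) of the seat and 13 mm above it. The prongs' foremost point is 4 mm ahead of this. To enter the hook the bar's centre must pass over the tips, at least 18 mm above the seat's height. Axes are the stand's.
- hook (a joint): How far the sprung hook has sunk (m): 0 unloaded (against its upper stop), growing downward to 0.045 at the lower stop. It starts to move at a load of about 1.5 N and sinks about 1.7 mm per further newton; the rack's weight alone sinks it 2 to 5 mm. A sink of 20 mm is a total load of about 13.5 N.
- tube_rack: Bystander: blue wire tube rack, 94 x 224 x 72 mm, loose, origin under its centre.
- reagent: Bystander: amber bottle, 70 mm across, 150 mm high, loose, origin under its centre.
- beaker: Bystander: glass beaker, 80 mm across, 100 mm high, loose, origin under its centre.
Not all that is in view belongs to the job. Leave any green look-alike of the part that bears rack_bar alone.

How it is judged:
On the way, in this order (a step that is already met when the one before it is completed fails the run):
1. the rack is lifted clear of the bench (bar higher than 0.20 m) (height (world z) of rack_bar above 0.2 m), for 0.1 s.
2. with its bar in both prongs and the fingers on it, the rack is tugged down: hook sunk more than 14 mm for 0.2 s (x of rack_bar in the frame of hook_seat between -0.02 and 0.022 m and y of rack_bar in the frame of hook_seat between -0.025 and 0.025 m and z of rack_bar in the frame of hook_seat between -0.006 and 0.007 m and contact force between the fingers and rack above 0.5 N and value of joint hook above 0.014 m), for 0.2 s.
3. still in the fingers and on the hook, it is eased back up: hook sunk less than 10 mm (x of rack_bar in the frame of hook_seat between -0.02 and 0.022 m and y of rack_bar in the frame of hook_seat between -0.025 and 0.025 m and z of rack_bar in the frame of hook_seat between -0.006 and 0.007 m and contact force between the fingers and rack above 0.5 N and value of joint hook below 0.01 m), for 0.1 s.
At the end, for the whole second after the job is handed in: The rack hangs by its bar in the bottom of both prongs (bar centre within 20 mm in x, 25 mm in y and 6 mm in height of the seat), within 0.2 rad of upright, at rest, with only its own weight on the hook (sunk 0.5 to 10 mm) (x of rack_bar in the frame of hook_seat between -0.02 and 0.022 m and y of rack_bar in the frame of hook_seat between -0.025 and 0.025 m and z of rack_bar in the frame of hook_seat between -0.006 and 0.007 m and value of joint hook between 0.0005 and 0.01 m and angle between rack_bar's own z axis and vertical below 0.2 rad and linear speed of rack below 0.05 m/s and angular speed of rack below 0.4 rad/s); the robot touches nothing.
It fails at once if the tug is too hard: hook sunk more than 36 mm (value of joint hook above 0.036 m).
It fails at once if the rack is tipped more than 0.7 rad (angle between rack_bar's own z axis and vertical above 0.7 rad).
It fails at once if the tube rack is moved more than 30 mm or tipped (distance of tube_rack from where it was at the start of the episode above 0.03 m or angle between tube_rack's own z axis and vertical above 0.4 rad).
It fails at once if the bottle is moved more than 30 mm or tipped (distance of reagent from where it was at the start of the episode above 0.03 m or angle between reagent's own z axis and vertical above 0.4 rad).
It fails at once if the beaker is moved more than 30 mm or tipped (distance of beaker from where it was at the start of the episode above 0.03 m or angle between beaker's own z axis and vertical above 0.4 rad).
It also fails if it takes over 62 s, if anything falls off the work surface, if the arm or the gripper's body presses on something with over 40 N, if the wrist force passes 120 N, or if a joint passes its speed limit or range.

### The arm

A 6-joint arm with a two-finger parallel gripper is mounted at the origin on the work surface. World frame = base frame: x ahead of the robot, y to its left, z up, the work surface at z = 0. Lengths are in m, angles in rad, forces in N, time in s.
With the tool pointing down it reaches from about 0.275 to 0.85 m from the base axis. Payload 5.2 kg.
Tool frame: the origin (TCP) lies at the very end of the fingers, on their centre line; the grasp point (between the pads) lies 19 mm behind it; x points along the fingers, y is the direction in which the jaws open and shut, and the axes are right-handed (so a half turn about x gives the same grasp; the last joint's range is limited). The gripper opens to 85 mm and grips with 20 to 120 N. Pads are 22 mm wide; open, the fingers measure 114 mm over their backs; the gripper's body (76 mm by 85 mm) begins 54 mm behind the grasp point. The pads swing forward as they close: fully open they stand 13 mm farther back than shut.
Start: joints at [-1.392, 0.259, 1.535, -0, 1.348, -0.203], TCP at [0.205, -0.51, 0.231] pointing down, gripper open.
Joint ranges: [-3.14, 3.14], [-0.91, 2.08], [0.19, 2.58], [-1.22, 4.36], [0.22, 2.71], [-3.12, 3.12]. Speed limits (rad/s): [2.57, 2.57, 3.14, 3.14, 3.14, 3.14].

### API

Orientations are given as [roll, pitch, yaw] about the fixed x, y, z axes, in that order (R = Rz(yaw) Ry(pitch) Rx(roll)).
In Python, from station import state, camera, get_calibration, ctrl gives the robot as it stands.
- The arm moves only by the shell command python3 -m creep 'ROWS' [FORCE]. ROWS is a JSON object of lists of equal length, an entry for each row: "travel": the shift along the tool's x, y, z in m, a list of three; "yaw": the turn about the tool's x in rad; "fingers": the opening, from 0 (shut) to 1 (fully open). A call has 1 to 8 rows; each row shifts and turns the pose as measured when the row begins, along the tool's axes as they then stand; what a row does not reach is not made up. A row lasts 1/10 s, in which the tool goes at most 50 mm and 8.59 degrees, less where a joint would pass 70% of its speed; a pose out of reach is approached as far as the arm can. A call with a gripper value outside its range is refused whole. The fingers move at their own pace and stop on an object; FORCE is the grip in N (left out, the last holds). Time passes only in rows, so rows that do not move let the fingers close. It gives the time, the measured TCP pose, the force and the opening at its end, in the units of the state.
- state(): the state, without advancing time (a new reading comes with each control period).
- camera(name): name is "scene" or "top" or "wrist"; returns (picture, depth): 480x640x3 uint8, red, green, blue; 480x640 float32, m along the optical axis (not along the pixel's ray), 0 where there is no reading.
- get_calibration(name): a dict with "vfov" (degrees; the focal length in pixels is half the picture's height over the tangent of half this angle, whatever the lens; pixels are square), "cx", "cy" (the principal point, pixels), "world_to_cam" (4x4, takes a point from world to camera coordinates). Camera axes: x right, y down, z forward; pixel columns grow to the right and rows downward; lengths in m; the calibration is good to about 2 mm. A picture is of the moment at which its call begins: read the wrist's pose just before it. get_calibration takes no time and is no camera call; for the wrist camera it gives the pose at the moment of the call.
- ctrl.hand_in(): hands the job in, once; it reports no verdict.
The state is a dict: "clock": time; "qpos": joint angles; "joint_vel": joint speeds; "effort": joint torques, N m; "eef_pos": TCP position; "tool_rot": TCP orientation; "ft_force": force on the tool from outside, world axes, zero at the start; "wrist_torque": the same for the moment, N m; "opening": opening from 0.0 (shut) to 1.0 (fully open).
Only numpy, scipy, OpenCV 4.12 (cv2) and the standard library are available. Lean on these libraries where they do the work, as an engineer would, in place of code of your own. Each camera call takes 0.05 s, during which the arm holds its last target.

## Working session

There is one attempt and no reset: what is moved stays moved. The work goes in short steps, Python scripts to look and compute and a shell command to move; the robot and the scene stay as the last step left them, time stands still between calls to the robot, and variables do not carry over. Pictures are saved under pics/ and viewed, and the job is handed in when it is done.

```bash
ls; mkdir -p pics
python3 - <<'E'
from station import state,camera,get_calibration
import cv2,numpy as np
print(state())
for n in ("scene","top","wrist"):
    c=get_calibration(n);print(n,c)
    p,d=camera(n);cv2.imwrite(f"pics/{n}0.png",p[:,:,::-1]);np.save(f"pics/{n}0.npy",d)
print(state()['clock'])
E
```

```text
pics
{'clock': 0.0, 'qpos': array([-1.39181908e+00,  2.59335932e-01,  1.53609744e+00,  4.02707375e-06,
        1.34797406e+00, -2.02850047e-01]), 'joint_vel': array([ 8.81254930e-04, -6.58781722e-04,  6.64086554e-05, -2.69671353e-04,
        4.32524251e-04, -3.22770384e-04]), 'effort': array([-9.08224229e-04, -4.46027684e+01, -2.90580761e+01, -2.93354224e-04,
        1.16944016e-02,  2.01645975e-05]), 'eef_pos': array([ 0.20484139, -0.50986556,  0.23047272]), 'tool_rot': array([-1.77580966,  1.56898154,  1.74760939]), 'ft_force': array([-0.25159923,  0.47778095, -0.29097709]), 'wrist_torque': array([-0.01369416,  0.03162593, -0.04079087]), 'opening': 0.999181989391685}
scene {'vfov': 52.3863167750736, 'cx': 324.7051957752833, 'cy': 237.70194520216037, 'world_to_cam': array([[-0.60698485,  0.79467368, -0.00794547,  0.3525511 ],
       [ 0.57724065,  0.43399004, -0.69169782, -0.15045545],
       [-0.5462258 , -0.42443655, -0.72214333,  1.94149955],
       [ 0.        ,  0.        ,  0.        ,  1.        ]])}
top {'vfov': 51.272243728705824, 'cx': 314.64331436052817, 'cy': 241.9705611293894, 'world_to_cam': array([[ 0.02374266, -0.99926862,  0.02997517, -0.03806875],
       [-0.9884221 , -0.02795845, -0.14913108,  0.5781511 ],
       [ 0.14986007, -0.02608735, -0.98836299,  1.31354925],
       [ 0.        ,  0.        ,  0.        ,  1.        ]])}
wrist {'vfov': 61.28316753634413, 'cx': 323.65014204190277, 'cy': 241.00765615778892, 'world_to_cam': array([[ 3.73312352e-01, -9.27705251e-01, -9.25140148e-04,
        -5.49380678e-01],
       [-8.95070510e-01, -3.60441820e-01,  2.62546144e-01,
        -3.36118610e-02],
       [-2.43898895e-01, -9.71836526e-02, -9.64918995e-01,
         3.77685519e-01],
       [ 0.00000000e+00,  0.00000000e+00,  0.00000000e+00,
         1.00000000e+00]])}
0.15
```

View pics/scene0.png

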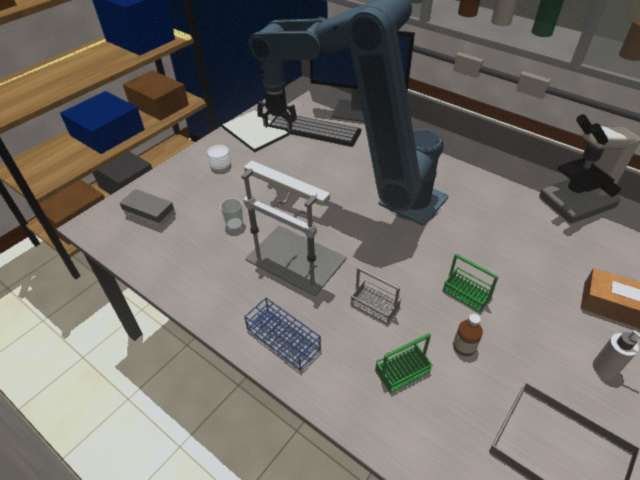

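View pics/top0.png

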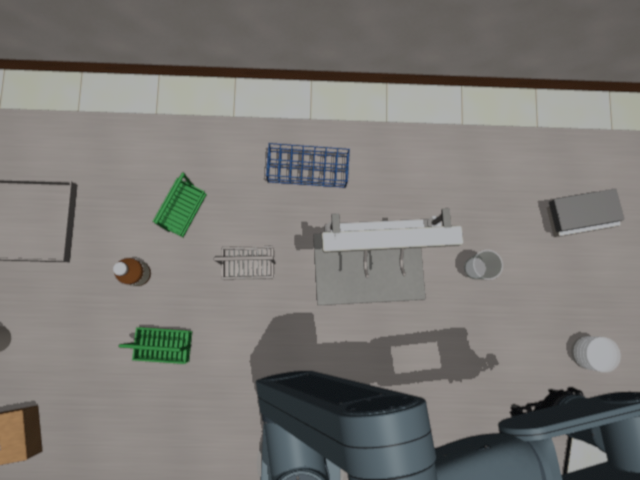

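View pics/wrist0.png

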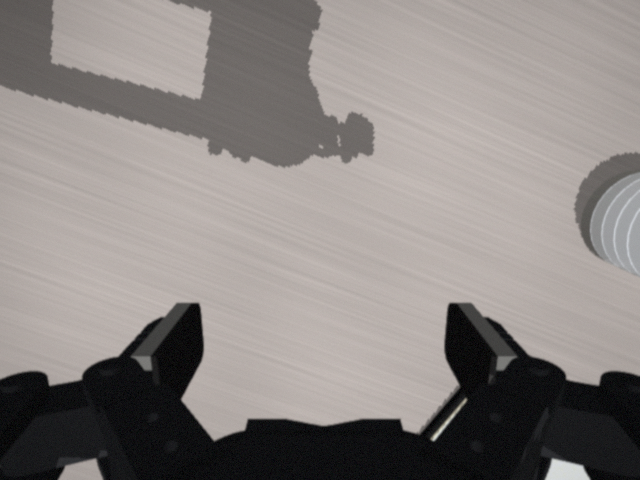

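Run:
```python
import cv2
s=cv2.imread("pics/scene0.png");t=cv2.imread("pics/top0.png")
cv2.imwrite("pics/s_stand.png",cv2.resize(s[150:290,230:410],None,fx=4.4,fy=4.2,interpolation=cv2.INTER_CUBIC))
cv2.imwrite("pics/s_rack.png",cv2.resize(s[255:335,335:415],None,fx=7,fy=7,interpolation=cv2.INTER_CUBIC))
cv2.imwrite("pics/t_both.png",cv2.resize(t[200:310,205:475],None,fx=2.96,fy=2.96,interpolation=cv2.INTER_CUBIC))
```

```text
(no output)
```

View pics/s_stand.png

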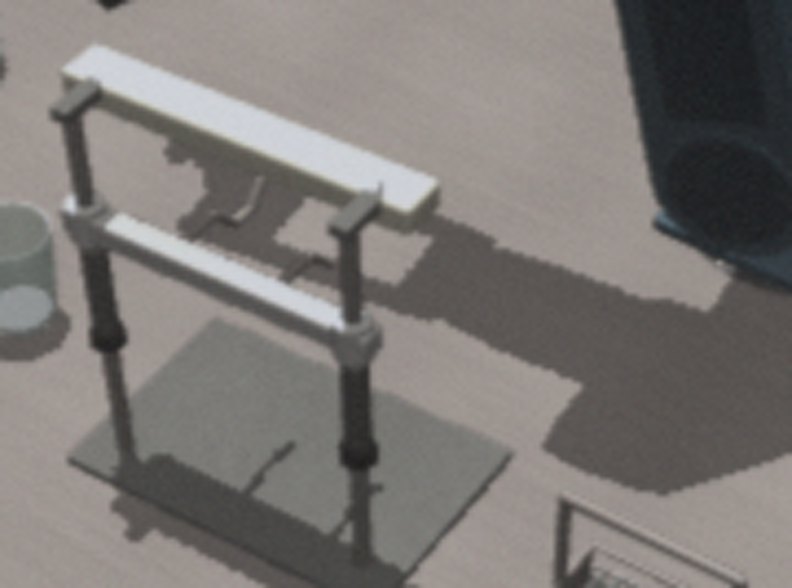

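View pics/s_rack.png

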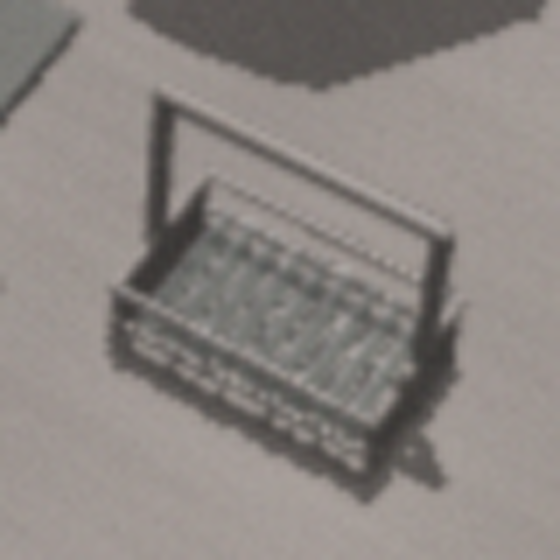

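View pics/t_both.png

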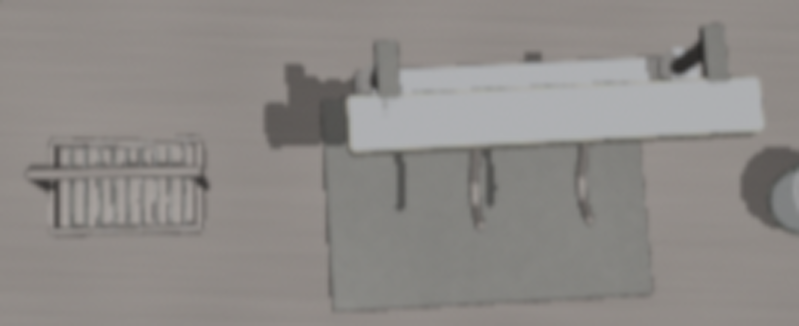

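```bash
cat > h.py <<'E'
import numpy as np, cv2
from station import state,camera,get_calibration
from scipy.spatial.transform import Rotation as R
def K(c):
    f=240/np.tan(np.radians(c['vfov'])/2); return f
def ray(c,uv):
    f=K(c);M=c['world_to_cam'];Rm=M[:3,:3];t=M[:3,3]
    d=Rm.T@np.array([(uv[0]-c['cx'])/f,(uv[1]-c['cy'])/f,1.]);o=-Rm.T@t
    return o,d
def plane(c,uv,z):
    o,d=ray(c,uv);return o+d*(z-o[2])/d[2]
def tri(c1,p1,c2,p2):
    o1,d1=ray(c1,p1);o2,d2=ray(c2,p2)
    d1/=np.linalg.norm(d1);d2/=np.linalg.norm(d2)
    s=np.linalg.lstsq(np.c_[d1,-d2],o2-o1,rcond=None)[0]
    a=o1+s[0]*d1;b=o2+s[1]*d2
    return (a+b)/2,np.linalg.norm(a-b)
def proj(c,P):
    q=c['world_to_cam'][:3,:3]@np.asarray(P)+c['world_to_cam'][:3,3];f=K(c)
    return np.array([c['cx']+f*q[0]/q[2],c['cy']+f*q[1]/q[2]])
E
python3 - <<'E'
from h import *
np.set_printoptions(precision=4,suppress=True)
S=get_calibration("scene");T=get_calibration("top")
sz=lambda u,v:(335+u/7,255+v/7)
tz=lambda u,v:(205+u/2.96,200+v/2.96)
st=lambda u,v:(230+u/4.4,150+v/4.2)
print("cam",ray(S,(0,0))[0],ray(T,(0,0))[0])
print("bar plane top",plane(T,tz(28,173),.14),plane(T,tz(207,172),.14))
print("bar plane sc",plane(S,sz(160,97),.14),plane(S,sz(448,237),.14))
for a,b in(((28,173),(448,237)),((207,172),(160,97))):
    print("bar",tri(T,tz(*a),S,sz(*b)))
# lamp top corners (z .38)
for a,b in(((349,97),(437,180)),((757,78),(100,43)),((349,152),(410,216)),((763,130),(62,72))):
    print("lamp",tri(T,tz(*a),S,st(*b)),plane(T,tz(*a),.38),plane(S,st(*b),.38))
print("tips top",plane(T,tz(479,224),.263),plane(T,tz(588,221),.263))
print("tip sc",plane(S,st(262,180),.263))
print('base',[plane(T,tz(*p),.01)[:2] for p in((332,311),(653,294),(323,140),(640,140))])
print('base sc',[plane(S,st(*p),.01)[:2] for p in((68,460),(217,320),(511,455),(370,600))])
E
```

```text
cam [1.3613 0.6092 1.3008] [0.3755 0.0124 1.3856]
bar plane top [0.5158 0.2282 0.14  ] [0.5208 0.0779 0.14  ]
bar plane sc [0.5279 0.0904 0.14  ] [0.5181 0.233  0.14  ]
bar (array([0.5156, 0.2303, 0.1354]), np.float64(0.0028800817436026864))
bar (array([0.5204, 0.0816, 0.1271]), np.float64(0.007057852191442911))
lamp (array([ 0.5391, -0.0223,  0.402 ]), np.float64(0.017205498254420384)) [ 0.5475 -0.0306  0.38  ] [ 0.5155 -0.0294  0.38  ]
lamp (array([ 0.5588, -0.2978,  0.4044]), np.float64(0.01983395111546366)) [ 0.5691 -0.3147  0.38  ] [ 0.5352 -0.3107  0.38  ]
lamp (array([ 0.5186, -0.0398,  0.3423]), np.float64(0.015964964002336574)) [ 0.5092 -0.0314  0.38  ] [ 0.5551 -0.0212  0.38  ]
lamp (array([ 0.5426, -0.3371,  0.3427]), np.float64(0.01477997668248924)) [ 0.5325 -0.3182  0.38  ] [ 0.5761 -0.3082  0.38  ]
tips top [ 0.4722 -0.1368  0.263 ] [ 0.4767 -0.2203  0.263 ]
tip sc [ 0.4852 -0.2135  0.263 ]
base [array([ 0.41  , -0.0349]), array([ 0.433 , -0.3333]), array([ 0.5691, -0.0228]), array([ 0.5775, -0.3223])]
base sc [array([ 0.6371, -0.3079]), array([ 0.4398, -0.3219]), array([ 0.4196, -0.0282]), array([ 0.6068, -0.0242])]
```

Run:
```python
from h import *
np.set_printoptions(precision=4,suppress=True)
s=state();print(R.from_euler('xyz',s['tool_rot']).as_matrix(),s['eef_pos'],s['clock'])
```

```text
[[-0.0003  0.3726 -0.928 ]
 [ 0.0014 -0.928  -0.3726]
 [-1.     -0.0014 -0.0003]] [ 0.2049 -0.51    0.2307] 0.15
```

```bash
python3 -m creep '{"travel":[[-0.05,0,0],[-0.05,0,0],[-0.05,0,0],[-0.05,0,0],[-0.05,0,0],[-0.05,0,0],[0,0,0]],"yaw":[-0.14,-0.14,-0.14,-0.14,-0.14,-0.14,-0.14],"fingers":[1,1,1,1,1,1,1]}'
python3 - <<'E'
from h import *
np.set_printoptions(precision=4,suppress=True)
s=state();print(R.from_euler('xyz',s['tool_rot']).as_matrix(),s['eef_pos'],s['clock'],s['qpos'])
E
```

```text
clock: 0.85
eef_pos: [0.2045, -0.5083, 0.5329]
tool_rot: [-2.794, 1.557, 1.746]
ft_force: [-0.2, 0.2, 0.1]
opening: 1.002
[[-0.0024  0.9853 -0.1709]
 [ 0.0138 -0.1709 -0.9852]
 [-0.9999 -0.0048 -0.0132]] [ 0.2045 -0.5083  0.5329] 0.85 [-1.3919  0.2614  0.8148  0.0001  2.0793 -1.2201]
```

```bash
python3 -m creep '{"travel":[[0,0.02,-0.04],[0,0.02,-0.04],[0,0.03,-0.038],[0,0.03,-0.038],[0,0.03,-0.038],[0,0.03,-0.038],[0,0.03,-0.038],[0,0.03,-0.038]],"yaw":[-0.115,-0.115,0,0,0,0,0,0],"fingers":[1,1,1,1,1,1,1,1]}'
python3 -m creep '{"travel":[[0,0.031,-0.038],[0,0.031,-0.038],[0,0.031,-0.038],[0,0.031,-0.038],[0,0.031,-0.038],[0,0.031,-0.038],[0,0.031,-0.038]],"yaw":[0,0,0,0,0,0,0],"fingers":[1,1,1,1,1,1,1]}'
python3 - <<'E'
from h import *
np.set_printoptions(precision=4,suppress=True)
s=state();print(R.from_euler('xyz',s['tool_rot']).as_matrix(),s['eef_pos'],s['clock'],s['qpos'])
E
```

```text
clock: 1.65
eef_pos: [0.4204, -0.1901, 0.5334]
tool_rot: [-2.952, 1.553, 1.82]
ft_force: [0.3, -0.4, 0.4]
opening: 0.995
clock: 2.35
eef_pos: [0.6216, 0.0963, 0.5365]
tool_rot: [-2.91, 1.554, 1.862]
ft_force: [1.3, -1.4, 1.0]
opening: 0.998
[[-0.0049  0.9982  0.0596]
 [ 0.0164  0.0597 -0.9981]
 [-0.9999 -0.0039 -0.0167]] [0.6216 0.0963 0.5365] 2.35 [-0.0327  0.4517  0.526   0.0197  2.1693 -0.0813]
```

```bash
cat > st.py <<'E'
from h import *
np.set_printoptions(precision=4,suppress=True)
s=state();M=R.from_euler('xyz',s['tool_rot']).as_matrix()
x,y=M[:,0],M[:,1]
print("lean deg",np.degrees(np.arccos(-x[2])).round(2),"lean az",np.arctan2(x[1],x[0]).round(3),"jaw az",np.arctan2(y[1],y[0]).round(3),"z-axis",M[:,2],"\nq",s['qpos'],"\ntcp",s['eef_pos'],"grasp",s['eef_pos']-.019*x,s['clock'],"F",s['ft_force'],s['opening'].round(3) if hasattr(s['opening'],'round') else s['opening'])
E
python3 -m creep '{"travel":[[0,0.03,-0.03],[0,0.03,-0.03],[0,0.05,0],[0,0.05,0]],"yaw":[0,0,0,0],"fingers":[1,1,1,1]}'; python3 st.py
```

```text
clock: 2.75
eef_pos: [0.7281, 0.1666, 0.481]
tool_rot: [2.349, 1.533, 0.848]
ft_force: [0.3, 0.4, 1.0]
opening: 1.005
lean deg 2.18 lean az 0.848 jaw az 0.069 z-axis [ 0.0699 -0.9972 -0.0267] 
q [0.0632 0.7236 0.1893 0.0332 2.2016 0.0136] 
tcp [0.7281 0.1666 0.481 ] grasp [0.7276 0.1661 0.5   ] 2.75 F [0.2544 0.3706 0.9627] 1.0045675427163128
```

```bash
python3 -m creep '{"travel":[[0,0.05,0],[0,0.05,0]],"yaw":[0,0],"fingers":[1,1]}'; python3 st.py
```

```text
clock: 2.95
eef_pos: [0.7787, 0.165, 0.4396]
tool_rot: [2.021, 1.491, 0.521]
ft_force: [-0.0, -0.6, 0.2]
opening: 0.996
lean deg 4.55 lean az 0.521 jaw az 0.07 z-axis [ 0.0724 -0.9968 -0.0345] 
q [0.0531 0.7806 0.1889 0.0415 2.1009 0.0041] 
tcp [0.7787 0.165  0.4396] grasp [0.7774 0.1643 0.4586] 2.95 F [-0.0108 -0.5552  0.1712] 0.9956991787817111
```

```bash
python3 -m creep '{"travel":[[-0.03,0.04,0],[-0.03,0.04,0],[-0.03,0.04,0]],"yaw":[0,0,0],"fingers":[1,1,1]}'; python3 st.py
```

```text
clock: 3.25
eef_pos: [0.7996, 0.1514, 0.461]
tool_rot: [1.864, 1.404, 0.363]
ft_force: [-0.0, -1.4, 0.0]
opening: 0.999
lean deg 9.54 lean az 0.363 jaw az 0.066 z-axis [ 0.0732 -0.9962 -0.048 ] 
q [ 0.0265  0.758   0.1874  0.0614  2.0381 -0.0111] 
tcp [0.7996 0.1514 0.461 ] grasp [0.7967 0.1503 0.4797] 3.25 F [-0.0072 -1.3746  0.0308] 0.9990794171758848
```

```bash
python3 -m creep '{"travel":[[-0.03,0.038,-0.012],[-0.03,0.038,-0.012],[-0.03,0.038,-0.012]],"yaw":[0,0,0],"fingers":[1,1,1]}'; python3 st.py
```

```text
clock: 3.55
eef_pos: [0.8034, 0.1703, 0.5077]
tool_rot: [1.798, 1.294, 0.293]
ft_force: [-0.3, -1.0, -0.0]
opening: 1.0
lean deg 15.86 lean az 0.293 jaw az 0.057 z-axis [ 0.074  -0.9953 -0.0617] 
q [0.0442 0.7062 0.187  0.0735 1.9787 0.0167] 
tcp [0.8034 0.1703 0.5077] grasp [0.7984 0.1688 0.526 ] 3.55 F [-0.3447 -0.9904 -0.0306] 1.0000703169779126
```

```bash
python3 -m creep '{"travel":[[-0.02,0.042,-0.01],[-0.02,0.042,-0.01],[-0.02,0.042,-0.01],[-0.02,0.042,-0.01]],"yaw":[0,0,0,0],"fingers":[1,1,1,1]}'; python3 st.py
```

```text
clock: 3.95
eef_pos: [0.827, 0.1929, 0.5499]
tool_rot: [1.773, 1.146, 0.27]
ft_force: [0.8, 0.2, -0.2]
opening: 1.0
lean deg 24.36 lean az 0.27 jaw az 0.049 z-axis [ 0.085  -0.9929 -0.0827] 
q [0.0625 0.6715 0.188  0.0887 1.8639 0.0384] 
tcp [0.827  0.1929 0.5499] grasp [0.8194 0.1908 0.5672] 3.95 F [ 0.7811  0.247  -0.2335] 1.00043365833359
```

```bash
python3 -m creep '{"travel":[[-0.01,0.045,-0.01],[-0.01,0.045,-0.01],[-0.01,0.045,-0.01],[-0.01,0.045,-0.01]],"yaw":[0,0,0,0],"fingers":[1,1,1,1]}'; python3 st.py
```

```text
clock: 4.35
eef_pos: [0.8664, 0.213, 0.5756]
tool_rot: [1.766, 1.002, 0.262]
ft_force: [0.2, 0.3, 0.3]
opening: 1.001
lean deg 32.56 lean az 0.262 jaw az 0.032 z-axis [ 0.0968 -0.9898 -0.1042] 
q [0.0767 0.669  0.1882 0.1006 1.7231 0.0532] 
tcp [0.8664 0.213  0.5756] grasp [0.8566 0.2103 0.5916] 4.35 F [0.2077 0.2676 0.3487] 1.0006713649501622
```

```bash
cat > go.py <<'E'
import sys
from h import *
np.set_printoptions(precision=4,suppress=True)
# usage: go.py gx gy gz  -> tool-axis shift that brings grasp point there
s=state();M=R.from_euler('xyz',s['tool_rot']).as_matrix();g=s['eef_pos']-.019*M[:,0]
d=np.array(list(map(float,sys.argv[1:4])))-g
t=M.T@d;n=int(np.ceil(np.linalg.norm(d)/.049));print("world",d,"tool",t,"rows",n,"per row",t/n)
E
python3 go.py 0.415 0.127 0.31
```

```text
world [-0.4416 -0.0833 -0.2816] tool [-0.0038 -0.5258  0.0691] rows 11 per row [-0.0003 -0.0478  0.0063]
```

```bash
python3 -m creep '{"travel":[[0,-0.047,0.006],[0,-0.048,0.006],[0,-0.048,0.006],[0,-0.048,0.006],[0,-0.048,0.006],[0,-0.048,0.006]],"yaw":[0,0,0,0,0,0],"fingers":[1,1,1,1,1,1]}'; python3 -m creep '{"travel":[[0,-0.048,0.006],[0,-0.048,0.006],[0,-0.048,0.006],[0,-0.048,0.007],[0,-0.045,0.007],[0,0,0]],"yaw":[0,0,0,0,0,0],"fingers":[1,1,1,1,1,1]}'; python3 st.py
python3 - <<'E'
from h import *
c=get_calibration("wrist");p,d=camera("wrist");cv2.imwrite("pics/w1.png",p[:,:,::-1]);np.save("pics/w1.npy",d)
import pickle;pickle.dump(c,open("pics/w1.pkl","wb"))
E
```

```text
clock: 4.95
eef_pos: [0.6631, 0.1754, 0.4345]
tool_rot: [1.765, 0.991, 0.261]
ft_force: [0.9, -0.7, 0.6]
opening: 0.998
clock: 5.55
eef_pos: [0.4513, 0.138, 0.2912]
tool_rot: [1.769, 0.996, 0.264]
ft_force: [0.9, 0.1, -0.5]
opening: 0.999
lean deg 32.92 lean az 0.264 jaw az 0.029 z-axis [ 0.096  -0.9896 -0.1071] 
q [-0.088  -0.2799  2.0585  0.2558  0.8335 -0.2747] 
tcp [0.4513 0.138  0.2912] grasp [0.4413 0.1353 0.3072] 5.55 F [ 0.9452  0.1253 -0.5148] 0.9985343593210739
```

View pics/w1.png

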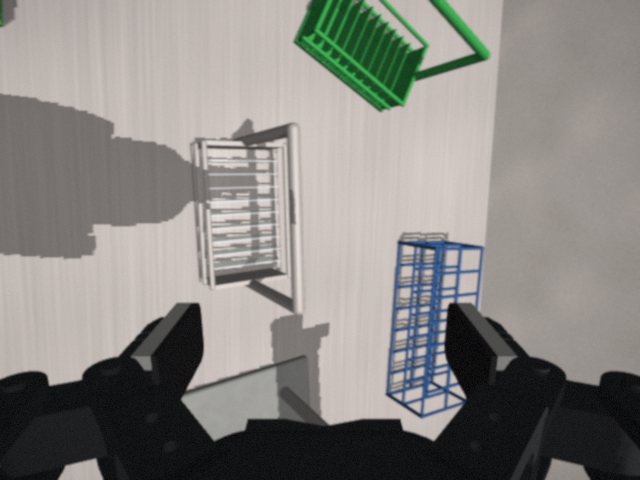

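Run:
```python
from h import *
import pickle
np.set_printoptions(precision=4,suppress=True)
W=pickle.load(open("pics/w1.pkl","rb"));T=get_calibration("top");S=get_calibration("scene")
tz=lambda u,v:(205+u/2.96,200+v/2.96)
sz=lambda u,v:(335+u/7,255+v/7)
e1=(294,128);e2=(297,307)
print(ray(W,(0,0))[0],plane(W,e1,.14),plane(W,e2,.14))
print(tri(W,e1,T,tz(30,173)),tri(W,e2,T,tz(205,172)))
print(tri(W,e1,S,sz(448,237)),tri(W,e2,S,sz(160,97)))
d=np.load("pics/w1.npy");print(d[218,290:301],d[140:300:30,295])
# depth points
f=K(W)
for v in(150,218,290):
    u=295;z=d[v,u];o,dd=ray(W,(u,v));print(o+dd*z)
p=cv2.imread("pics/w1.png")
print(p[150,280:310].sum(1),p[218,280:310].sum(1),p[290,280:310].sum(1))
```

```text
[0.3707 0.1838 0.4176] [0.5177 0.23   0.14  ] [0.523  0.0906 0.14  ]
(array([0.5155, 0.2276, 0.1439]), np.float64(0.0034189035958022388)) (array([0.5252, 0.0838, 0.1296]), np.float64(0.00969674902722393))
(array([0.5178, 0.2314, 0.1389]), np.float64(0.0026211741827487046)) (array([0.5252, 0.089 , 0.1362]), np.float64(0.0006112283030101672))
[0.3092 0.3096 0.3101 0.308  0.31   0.3096 0.3085 0.3101 0.3104 0.3121
 0.3118] [0.3003 0.3058 0.3075 0.3122 0.3148 0.3187]
[0.5169 0.2135 0.1437]
[0.5175 0.1625 0.1444]
[0.5193 0.1057 0.1431]
[604 573 506 494 557 591 536 442 366 379 434 488 535 596 639 648 629 597
 560 544 556 583 597 608 602 599 599 600 601 599] [582 602 601 581 522 490 552 599 562 451 322 271 284 319 408 517 630 665
 647 603 563 542 545 573 589 594 588 593 590 588] [585 588 584 587 588 589 591 603 589 583 543 476 398 384 428 473 532 597
 640 656 640 601 558 536 530 544 561 577 582 579]
```

```bash
python3 go.py 0.520 0.160 0.139
```

```text
world [ 0.0745  0.025  -0.1726] tool [ 0.1873 -0.0298  0.0007] rows 4 per row [ 0.0468 -0.0075  0.0002]
```

```bash
python3 -m creep '{"travel":[[0.02,-0.03,0],[0.04,0,0],[0.04,0,0],[0,0,0]],"yaw":[-0.01,0,0,0],"fingers":[1,1,1,1]}'; python3 st.py
python3 - <<'E'
from h import *
c=get_calibration("wrist");p,d=camera("wrist");cv2.imwrite("pics/w2.png",p[:,:,::-1]);np.save("pics/w2.npy",d)
import pickle;pickle.dump(c,open("pics/w2.pkl","wb"))
E
```

```text
clock: 6.0
eef_pos: [0.4947, 0.1503, 0.2042]
tool_rot: [1.741, 0.966, 0.244]
ft_force: [0.0, -0.2, 0.3]
opening: 0.998
lean deg 34.67 lean az 0.244 jaw az 0.038 z-axis [ 0.1031 -0.99   -0.0965] 
q [-0.0312 -0.0899  2.1647  0.3274  0.5022 -0.3475] 
tcp [0.4947 0.1503 0.2042] grasp [0.4842 0.1477 0.2199] 6.0 F [ 0.0051 -0.1902  0.3451] 0.9982399767220087
```

View pics/w2.png

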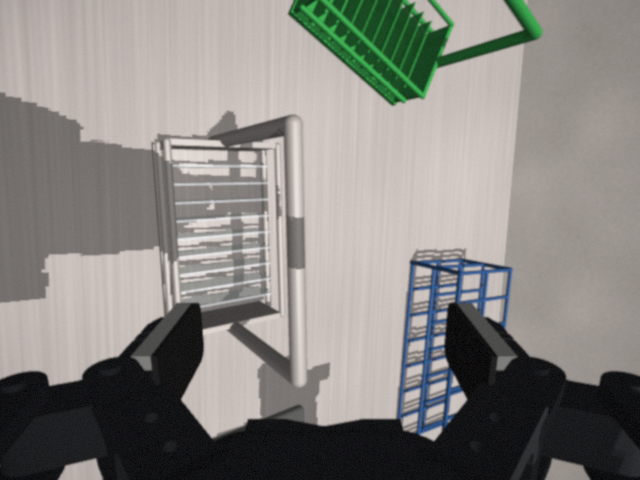

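```bash
python3 - <<'E'
from h import *
import pickle
np.set_printoptions(precision=4,suppress=True)
W=pickle.load(open("pics/w1.pkl","rb"));V=pickle.load(open("pics/w2.pkl","rb"));
e1=(294,128);e2=(297,307);f1=(293,121);f2=(299,381)
print(plane(V,f1,.14),plane(V,f2,.14))
print(tri(W,e1,V,f1),tri(W,e2,V,f2))
d=np.load("pics/w2.npy")
for v in(150,243,350):
    u=296;o,dd=ray(V,(u,v));print(o+dd*d[v,u])
E
python3 go.py 0.520 0.160 0.139
```

```text
[0.5164 0.2309 0.14  ] [0.5241 0.0875 0.14  ]
(array([0.5285, 0.2341, 0.1192]), np.float64(0.001327375817542177)) (array([0.5162, 0.0949, 0.1527]), np.float64(0.0002617759160610653))
[0.5153 0.2158 0.1456]
[0.5176 0.1679 0.144 ]
[0.5193 0.1083 0.1438]
world [ 0.0351  0.0124 -0.0836] tool [ 0.0897 -0.0178 -0.0006] rows 2 per row [ 0.0449 -0.0089 -0.0003]
```

```bash
python3 -m creep '{"travel":[[0.02,-0.018,0],[0.03,0,0],[0,0,0]],"yaw":[-0.01,0,0],"fingers":[1,1,1]}'; python3 st.py; python3 go.py 0.520 0.160 0.139
```

```text
clock: 6.35
eef_pos: [0.5165, 0.1569, 0.1635]
tool_rot: [1.723, 0.946, 0.238]
ft_force: [0.1, 0.2, 0.2]
opening: 1.001
lean deg 35.78 lean az 0.238 jaw az 0.051 z-axis [ 0.1137 -0.9895 -0.0888] 
q [-0.0088  0.0209  2.1981  0.4391  0.3431 -0.466 ] 
tcp [0.5165 0.1569 0.1635] grasp [0.5057 0.1543 0.1789] 6.35 F [0.0874 0.2242 0.2285] 1.0013028881004067
world [ 0.0143  0.0057 -0.0399] tool [ 0.0413 -0.0112 -0.0005] rows 1 per row [ 0.0413 -0.0112 -0.0005]
```

```bash
python3 -m creep '{"travel":[[0.015,-0.011,0],[0.012,0,0],[0.008,0,0]],"yaw":[0,0,0],"fingers":[1,1,1]}'; python3 st.py; python3 go.py 0.520 0.160 0.139
```

```text
clock: 6.65
eef_pos: [0.5337, 0.1622, 0.1377]
tool_rot: [1.72, 0.931, 0.237]
ft_force: [0.3, 0.1, 0.1]
opening: 0.999
lean deg 36.66 lean az 0.237 jaw az 0.052 z-axis [ 0.1165 -0.9892 -0.0889] 
q [ 0.0051  0.1024  2.2077  0.5992  0.2462 -0.6231] 
tcp [0.5337 0.1622 0.1377] grasp [0.5227 0.1596 0.1529] 6.65 F [0.2635 0.138  0.1019] 0.9990127135133318
world [-0.0027  0.0004 -0.0139] tool [ 0.0097 -0.0104  0.0005] rows 1 per row [ 0.0097 -0.0104  0.0005]
```

```bash
python3 -m creep '{"travel":[[0.004,-0.01,0],[0.003,0,0],[0,0,0]],"yaw":[0,0,0],"fingers":[1,1,1]}'; python3 st.py; python3 go.py 0.520 0.160 0.139;  python3 - <<'E'
from h import *
c=get_calibration("wrist");p,d=camera("wrist");cv2.imwrite("pics/w3.png",p[:,:,::-1])
p,d=camera("scene");cv2.imwrite("pics/s3.png",cv2.resize(p[200:340,320:480,::-1],None,fx=4,fy=4))
E
```

```text
clock: 6.95
eef_pos: [0.5354, 0.1634, 0.1351]
tool_rot: [1.721, 0.918, 0.24]
ft_force: [-0.2, -0.3, 0.2]
opening: 1.003
lean deg 37.4 lean az 0.24 jaw az 0.052 z-axis [ 0.1194 -0.9887 -0.0907] 
q [ 0.0047  0.1104  2.2178  0.6897  0.224  -0.7152] 
tcp [0.5354 0.1634 0.1351] grasp [0.5242 0.1607 0.1502] 6.95 F [-0.1723 -0.3043  0.1701] 1.003380397504776
world [-0.0042 -0.0007 -0.0112] tool [ 0.0063 -0.0101  0.0012] rows 1 per row [ 0.0063 -0.0101  0.0012]
```

View pics/w3.png

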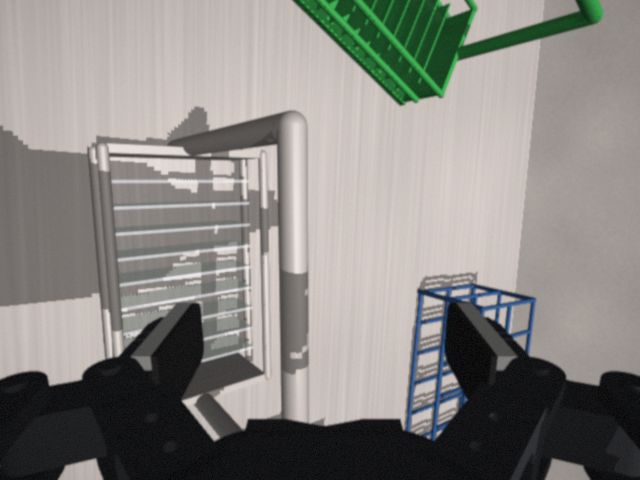

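View pics/s3.png

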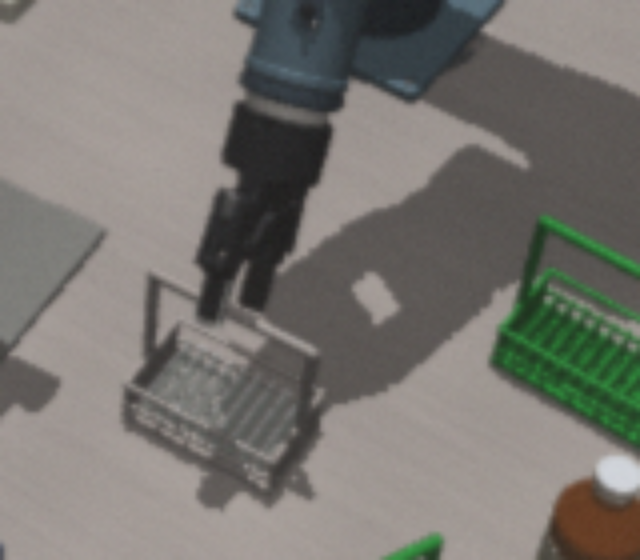

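```bash
python3 -m creep '{"travel":[[0,0,0],[0,0,0],[0,0,0],[0,0,0]],"yaw":[0,0,0,0],"fingers":[0.35,0.35,0.35,0.35]}' 30; python3 st.py;  python3 - <<'E'
from h import *
c=get_calibration("wrist");p,d=camera("wrist");cv2.imwrite("pics/w4.png",p[:,:,::-1])
E
```

```text
clock: 7.45
eef_pos: [0.5359, 0.1635, 0.1369]
tool_rot: [1.72, 0.916, 0.239]
ft_force: [-0.6, 0.5, -0.8]
opening: 0.352
lean deg 37.54 lean az 0.239 jaw az 0.052 z-axis [ 0.1203 -0.9886 -0.0904] 
q [ 0.0046  0.1073  2.2168  0.6865  0.2255 -0.7125] 
tcp [0.5359 0.1635 0.1369] grasp [0.5246 0.1607 0.152 ] 7.45 F [-0.5779  0.4848 -0.8082] 0.35177067200648926
```

View pics/w4.png

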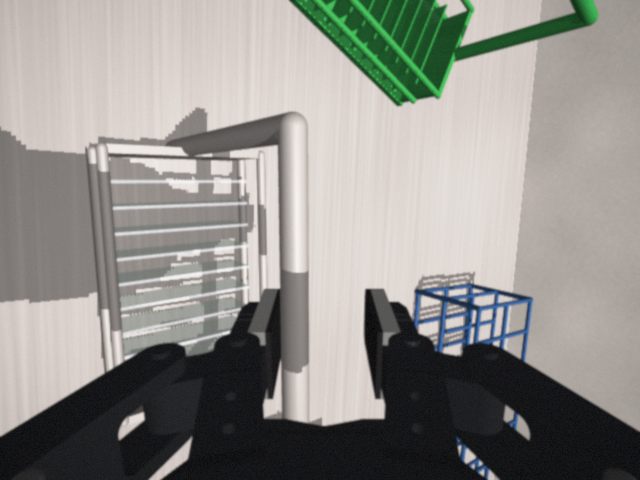

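Run:
```python
from h import *
np.set_printoptions(precision=4,suppress=True)
c=get_calibration("wrist");p,d=camera("wrist")
print(d[300,290:300],d[340,255:300:5],d[340,365:385:4],d[390,255:300:5])
s=state();M=R.from_euler('xyz',s['tool_rot']).as_matrix()
for u,v in((294,200),(294,260),(294,340),(268,300),(272,340),(272,380),(375,300),(370,340)):
    o,dd=ray(c,(u,v));P=o+dd*d[v,u];print(u,v,P,M.T@(P-s['eef_pos']))
```

```text
[0.136  0.1354 0.1358 0.1361 0.1369 0.1363 0.136  0.1366 0.1368 0.1361] [0.1093 0.1092 0.1151 0.1151 0.1247 0.1401 0.1398 0.1385 0.138 ] [0.1482 0.1327 0.1212 0.1154 0.1167] [0.0796 0.0803 0.1152 0.1205 0.1247 0.3167 0.1436 0.141  0.1416]
294 200 [0.5162 0.2058 0.1439] [-0.0111 -0.0092 -0.0448]
294 260 [0.517 0.186 0.144] [-0.0136 -0.0094 -0.0251]
294 340 [0.5185 0.1579 0.1434] [-0.0164 -0.0097  0.0029]
268 300 [0.5111 0.1716 0.1377] [-0.0142 -0.0185 -0.011 ]
272 340 [0.5015 0.1657 0.1575] [-0.0364 -0.0145 -0.0082]
272 380 [0.5025 0.1529 0.1565] [-0.0369 -0.0148  0.0047]
375 300 [0.5404 0.173  0.1593] [-0.0138  0.018  -0.0108]
370 340 [0.5331 0.1622 0.1654] [-0.0245  0.0154 -0.0016]
```

```bash
python3 -m creep '{"travel":[[0,-0.004,0],[0,-0.004,0],[0,0,0],[0,0,0],[0,0,0]],"yaw":[0,0,0,0,0],"fingers":[0.2,0.1,0,0,0]}' 60; python3 st.py;  python3 - <<'E'
from h import *
c=get_calibration("wrist");p,d=camera("wrist");cv2.imwrite("pics/w5.png",p[:,:,::-1])
p,d=camera("scene");cv2.imwrite("pics/s5.png",cv2.resize(p[200:340,320:480,::-1],None,fx=4,fy=4))
E
```

```text
clock: 8.05
eef_pos: [0.5282, 0.1629, 0.1325]
tool_rot: [1.723, 0.918, 0.244]
ft_force: [-0.8, 0.8, 0.8]
opening: 0.085
lean deg 37.39 lean az 0.244 jaw az 0.053 z-axis [ 0.1217 -0.9883 -0.0923] 
q [ 0.0003  0.1035  2.2358  0.7369  0.22   -0.7674] 
tcp [0.5282 0.1629 0.1325] grasp [0.517  0.1601 0.1476] 8.05 F [-0.7552  0.8445  0.8342] 0.08523291035117733
```

View pics/w5.png

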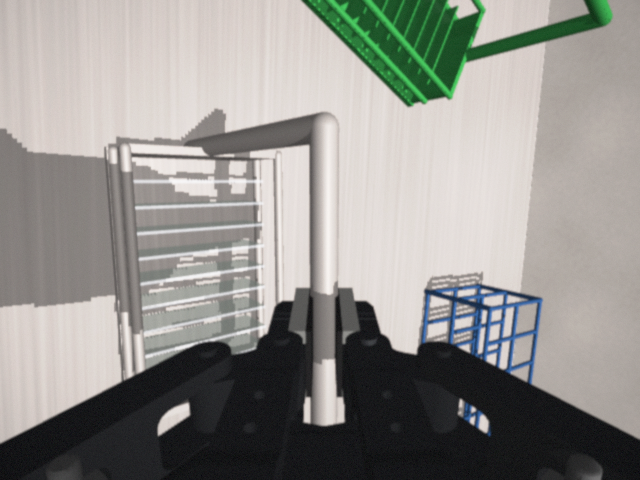

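View pics/s5.png

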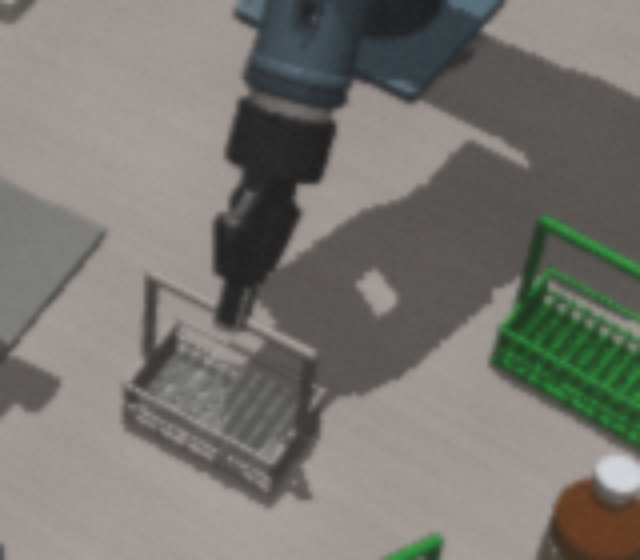

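```bash
python3 -m creep '{"travel":[[-0.008,0.006,-0.001],[-0.016,0.012,-0.002],[-0.024,0.018,-0.003],[-0.024,0.018,-0.003],[-0.024,0.018,-0.003],[-0.024,0.018,-0.003],[0,0,0]],"yaw":[0,0,0,0,0,0,0],"fingers":[0,0,0,0,0,0,0]}'; python3 st.py;  python3 - <<'E'
from h import *
import pickle
pickle.dump(get_calibration("wrist"),open("pics/w6.pkl","wb"))
p,d=camera("wrist");cv2.imwrite("pics/w6.png",p[:,:,::-1]);np.save("pics/w6.npy",d)
p,d=camera("scene");cv2.imwrite("pics/s6.png",cv2.resize(p[150:340,240:480,::-1],None,fx=3.2,fy=3.2))
E
```

```text
clock: 8.85
eef_pos: [0.5216, 0.1625, 0.2776]
tool_rot: [1.729, 0.944, 0.247]
ft_force: [1.1, 0.3, -3.8]
opening: 0.088
lean deg 35.93 lean az 0.247 jaw az 0.053 z-axis [ 0.1178 -0.9887 -0.0924] 
q [ 0.0026 -0.1252  2.0067  0.2335  0.6604 -0.2268] 
tcp [0.5216 0.1625 0.2776] grasp [0.5108 0.1597 0.293 ] 8.85 F [ 1.1228  0.2798 -3.7565] 0.08777896927058096
```

View pics/w6.png

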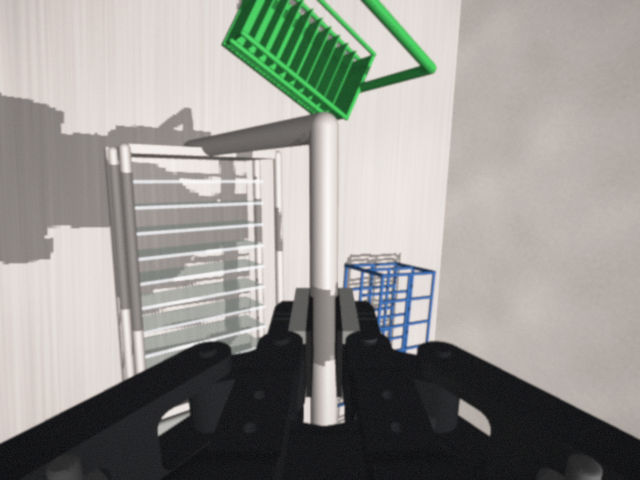

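View pics/s6.png

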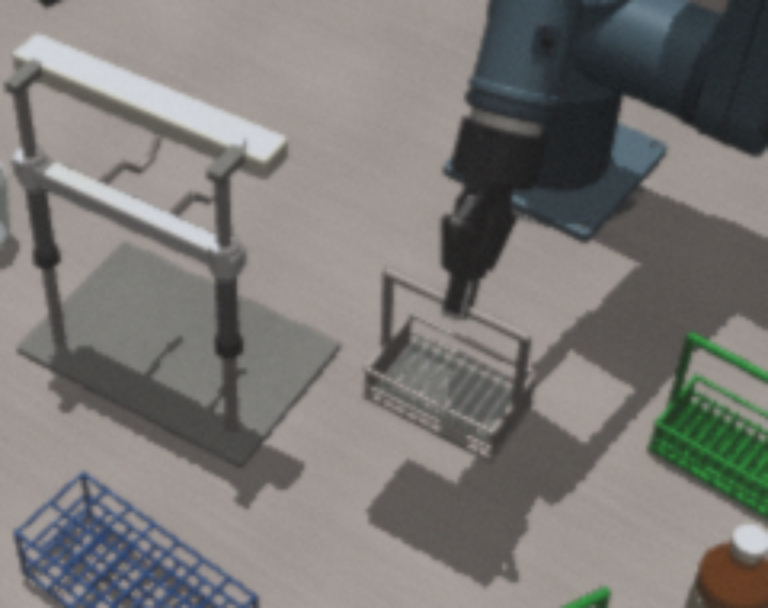

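Run:
```python
from h import *
import pickle
np.set_printoptions(precision=4,suppress=True)
c=pickle.load(open("pics/w6.pkl","rb"));d=np.load("pics/w6.npy");s=state();M=R.from_euler('xyz',s['tool_rot']).as_matrix()
for u,v in((323,120),(323,140),(323,180),(323,220),(323,260),(323,280)):
    o,dd=ray(c,(u,v));k=dd/np.linalg.norm(dd);P=o+dd*d[v,u]+.005*k;print(u,v,P,"tool",M.T@(P-s['eef_pos']))
T=get_calibration("top");S=get_calibration("scene")
tz=lambda u,v:(205+u/2.96,200+v/2.96); s6=lambda u,v:(240+u/3.2,150+v/3.2)
print("tip-",tri(T,tz(588,221),S,s6(158,141)))
# lamp front top corners
st=lambda u,v:(230+u/4.4,150+v/4.2)
print("lampF+",tri(T,tz(349,152),S,st(437,180)),"lampF-",tri(T,tz(763,130),S,st(100,43)))
```

```text
323 120 [0.5125 0.2315 0.2854] tool [-0.0046  0.0055 -0.0701]
323 140 [0.5126 0.225  0.2856] tool [-0.0056  0.0055 -0.0637]
323 180 [0.513  0.2118 0.2861] tool [-0.0076  0.0055 -0.0507]
323 220 [0.514  0.1982 0.2858] tool [-0.0089  0.0055 -0.0372]
323 260 [0.5149 0.1842 0.2856] tool [-0.0102  0.0055 -0.0232]
323 280 [0.5151 0.1771 0.2858] tool [-0.0113  0.0055 -0.0162]
tip- (array([ 0.4776, -0.2227,  0.248 ]), np.float64(0.0015311645946467591))
lampF+ (array([ 0.5104, -0.0323,  0.3748]), np.float64(0.0016611913451306125)) lampF- (array([ 0.5319, -0.3175,  0.3758]), np.float64(0.004557663352662187))
```

```bash
cat > gb.py <<'E'
import sys
from h import *
np.set_printoptions(precision=4,suppress=True)
B=np.array([-0.0105,0.003,0.004])
s=state();M=R.from_euler('xyz',s['tool_rot']).as_matrix();g=s['eef_pos']+M@B
print("bar",g,s['clock'])
a=list(map(float,sys.argv[1:]))
for i in range(0,len(a),3):
    d=np.array(a[i:i+3])-g;t=M.T@d;print("tool shift",t,"len",np.linalg.norm(d))
    g=g+d
E
python3 gb.py .43 .16 .29 .43 -.182 .29; python3 st.py
```

```text
bar [0.5158 0.1572 0.2818] 8.95
tool shift [-0.0544 -0.0655 -0.0136] len 0.0862536326932551
tool shift [-0.0492 -0.0148  0.3381] len 0.34199999999999997
lean deg 35.43 lean az 0.251 jaw az 0.053 z-axis [ 0.1175 -0.9887 -0.0934] 
q [ 0.0026 -0.1219  2.0139  0.2345  0.6591 -0.2283] 
tcp [0.5188 0.1625 0.2719] grasp [0.5081 0.1598 0.2874] 8.95 F [ 0.1941 -0.4926 -3.9652] 0.08463298265473355
```

```bash
sed -i 's/^B=.*/B=np.array([-0.0102,0.0,0.003])/' gb.py; python3 -m creep '{"travel":[[-0.017,-0.02,-0.004],[-0.02,-0.024,-0.005],[-0.02,-0.024,-0.005],[0,0,0]],"yaw":[-0.02,0,0,0],"fingers":[0,0,0,0]}'; python3 st.py; python3 gb.py .43 -.182 .29
```

```text
clock: 9.35
eef_pos: [0.4205, 0.1639, 0.2666]
tool_rot: [1.722, 0.977, 0.259]
ft_force: [-0.8, -0.5, -4.4]
opening: 0.086
lean deg 34.04 lean az 0.259 jaw az 0.077 z-axis [ 0.1326 -0.9876 -0.0845] 
q [ 0.0099 -0.3142  2.1506  0.2072  0.7364 -0.211 ] 
tcp [0.4205 0.1639 0.2666] grasp [0.4102 0.1612 0.2823] 9.35 F [-0.7992 -0.4792 -4.4138] 0.08604657294580069
bar [0.4154 0.1595 0.2748] 9.35
tool shift [-0.0538 -0.0014  0.3379] len 0.3421428841092247
```

```bash
python3 -m creep '{"travel":[[-0.005,0,0.03],[-0.006,0,0.038],[-0.006,0,0.038],[-0.006,0,0.038],[-0.006,0,0.038]],"yaw":[0,0,0,0,0],"fingers":[0,0,0,0,0]}'; python3 st.py; python3 gb.py .43 -.182 .29
```

```text
clock: 9.85
eef_pos: [0.4232, -0.015, 0.2627]
tool_rot: [1.742, 0.988, 0.296]
ft_force: [1.1, -0.0, -3.6]
opening: 0.089
lean deg 33.4 lean az 0.296 jaw az 0.092 z-axis [ 0.1514 -0.984  -0.0939] 
q [-0.7593 -0.333   2.1654  0.5767  1.0725 -1.1047] 
tcp [ 0.4232 -0.015   0.2627] grasp [ 0.4132 -0.018   0.2786] 9.85 F [ 1.0952 -0.0351 -3.5745] 0.08890430565508924
bar [ 0.4182 -0.0196  0.271 ] 9.85
tool shift [-0.0358  0.0077  0.1598] len 0.16395053912184157
```

```bash
python3 -m creep '{"travel":[[-0.010,0.003,0.03],[-0.010,0.003,0.03],[-0.010,0.003,0.03],[-0.010,0.003,0.03],[-0.006,0.002,0.03],[0,0,0]],"yaw":[0.01,0,0,0,0,0],"fingers":[0,0,0,0,0,0]}'; python3 st.py; python3 gb.py .43 -.182 .285
python3 - <<'E'
from h import *
import pickle
pickle.dump((get_calibration("wrist"),state()),open("pics/w7.pkl","wb"))
p,d=camera("wrist");cv2.imwrite("pics/w7.png",p[:,:,::-1]);np.save("pics/w7.npy",d)
p,d=camera("scene");cv2.imwrite("pics/s7.png",cv2.resize(p[130:290,210:410,::-1],None,fx=3.8,fy=3.7))
p,d=camera("top");cv2.imwrite("pics/t7.png",cv2.resize(p[200:310,260:480,::-1],None,fx=3.6,fy=3.6))
print(state()['clock'])
E
python3 gb.py
```

```text
clock: 10.45
eef_pos: [0.4278, -0.183, 0.2811]
tool_rot: [1.778, 0.997, 0.301]
ft_force: [0.3, 0.2, -3.0]
opening: 0.083
lean deg 32.89 lean az 0.301 jaw az 0.056 z-axis [ 0.1253 -0.9858 -0.1117] 
q [-1.1065 -0.131   1.9753  0.5991  1.2537 -1.3798] 
tcp [ 0.4278 -0.183   0.2811] grasp [ 0.418  -0.1861  0.297 ] 10.45 F [ 0.286   0.1944 -3.0123] 0.08294210740539731
bar [ 0.4229 -0.1876  0.2893] 10.45
tool shift [ 0.0082  0.004  -0.0042] len 0.010013812122383071
10.6
bar [ 0.4223 -0.1821  0.2889] 10.6
```

View pics/w7.png

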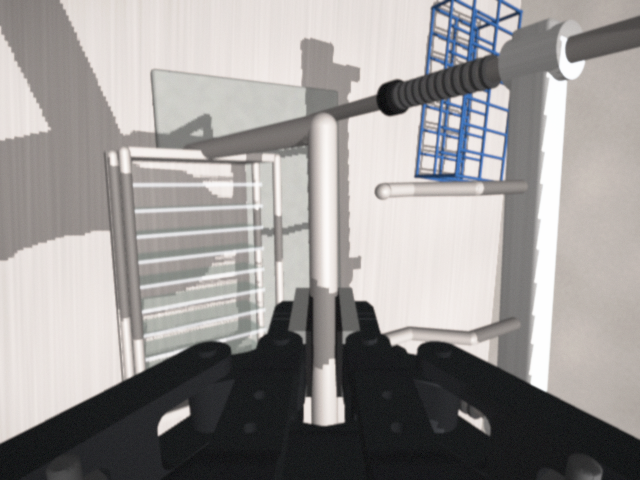

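View pics/s7.png

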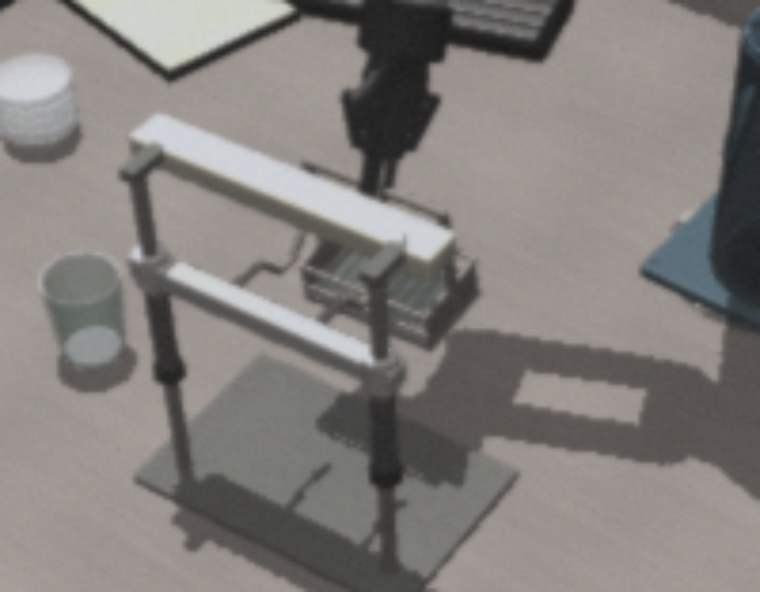

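View pics/t7.png

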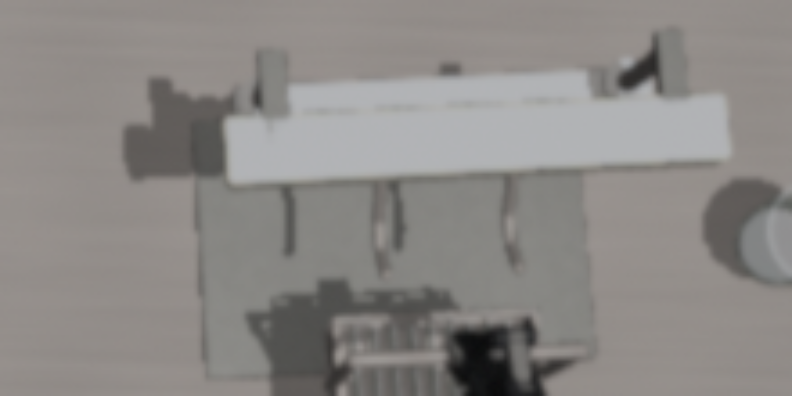

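Run:
```python
from h import *
import pickle
np.set_printoptions(precision=4,suppress=True)
c,s=pickle.load(open("pics/w7.pkl","rb"));d=np.load("pics/w7.npy")
def P(u,v): o,dd=ray(c,(u,v));return o+dd*d[v,u]
M=R.from_euler('xyz',s['tool_rot']).as_matrix()
for n,u,v in(("tip+",381,190),("p+",400,189),("p+",440,188),("p+ trough end",478,188),("p+",515,187),("tip- ",405,332),("p-",430,336),("p-",470,338),("p-",510,325),("bar",322,125),("bar",322,180),("bar",322,240),("bar",322,280)):
    q=P(u,v);print(n,u,v,q,"tool",M.T@(q-s['eef_pos']))
T=get_calibration("top");t7=lambda u,v:(260+u/3.6,200+v/3.6)
print("top tips",plane(T,t7(382,272),.263),plane(T,t7(516,270),.263))
print("top bar ends",plane(T,t7(340,357),.289),plane(T,t7(597,350),.289))
print("top lamp front",plane(T,t7(228,186),.38),plane(T,t7(730,160),.38))
S=get_calibration("scene");s7=lambda u,v:(210+u/3.8,130+v/3.7)
print("bar ends tri",tri(S,s7(452,215),T,t7(340,357)),tri(S,s7(303,165),T,t7(597,350)))
print("tip- tri",tri(S,s7(302,237),T,t7(516,270)))
print("tip+ tri wrist-top",tri(c,(381,190),T,t7(382,272)))
```

```text
tip+ 381 190 [ 0.4692 -0.1349  0.2615] tool [ 0.0456  0.0269 -0.0401]
p+ 400 189 [ 0.4963 -0.1331  0.2448] tool [ 0.0739  0.041  -0.0366]
p+ 440 188 [ 0.5163 -0.1314  0.2544] tool [ 0.0766  0.0631 -0.0368]
p+ trough end 478 188 [ 0.5292 -0.1307  0.2687] tool [ 0.0714  0.0816 -0.0376]
p+ 515 187 [ 0.5595 -0.1284  0.27  ] tool [ 0.0863  0.1081 -0.0361]
tip-  405 332 [ 0.5094 -0.2142  0.2428] tool [0.0694 0.0472 0.0452]
p- 430 336 [ 0.5199 -0.215   0.2522] tool [0.0668 0.061  0.0463]
p- 470 338 [ 0.5354 -0.2136  0.2673] tool [0.0625 0.0822 0.0451]
p- 510 325 [ 0.5703 -0.2103  0.2685] tool [0.08   0.1125 0.0461]
bar 322 125 [ 0.4162 -0.1166  0.2932] tool [-0.0056 -0.0002 -0.0684]
bar 322 180 [ 0.4174 -0.1341  0.2929] tool [-0.0075 -0.0002 -0.0509]
bar 322 240 [ 0.418  -0.154   0.2937] tool [-0.0111 -0.0002 -0.0313]
bar 322 280 [ 0.4192 -0.1678  0.2931] tool [-0.0121 -0.0002 -0.0175]
top tips [ 0.4724 -0.1351  0.263 ] [ 0.4759 -0.2196  0.263 ]
top bar ends [ 0.4178 -0.1066  0.289 ] [ 0.426  -0.2637  0.289 ]
top lamp front [ 0.5086 -0.0323  0.38  ] [ 0.5315 -0.3182  0.38  ]
bar ends tri (array([ 0.4174, -0.1057,  0.292 ]), np.float64(0.0012081997494092411)) (array([ 0.4254, -0.2651,  0.2754]), np.float64(0.004592418756768995))
tip- tri (array([ 0.4771, -0.2224,  0.2477]), np.float64(0.0008252569856655493))
tip+ tri wrist-top (array([ 0.4728, -0.1353,  0.2575]), np.float64(0.0011332442263060002))
```

```bash
python3 gb.py .455 -.178 .281 .502 -.1755 .278
```

```text
bar [ 0.4223 -0.1821  0.2889] 10.6
tool shift [0.0242 0.0237 0.0011] len 0.03392217158602412
tool shift [0.0272 0.0383 0.004 ] len 0.04716195500612754
```

```bash
python3 -m creep '{"travel":[[0.010,0.010,0],[0.012,0.012,0],[0,0,0]],"yaw":[-0.01,0,0],"fingers":[0,0,0]}'; python3 st.py; python3 gb.py .502 -.1755 .279
```

```text
clock: 10.9
eef_pos: [0.4568, -0.1687, 0.2707]
tool_rot: [1.785, 0.998, 0.322]
ft_force: [0.4, 0.6, -4.1]
opening: 0.086
lean deg 32.83 lean az 0.322 jaw az 0.068 z-axis [ 0.1396 -0.9835 -0.1153] 
q [-1.0109 -0.0894  1.9661  0.6044  1.1865 -1.3288] 
tcp [ 0.4568 -0.1687  0.2707] grasp [ 0.447  -0.172   0.2867] 10.9 F [ 0.4066  0.6099 -4.06  ] 0.08562499932464193
bar [ 0.4519 -0.1734  0.2789] 10.9
tool shift [0.0253 0.0423 0.009 ] len 0.05011366418682614
```

```bash
python3 -m creep '{"travel":[[0.005,0.013,0.004],[0.006,0.013,0.004],[0,0,0]],"yaw":[0,0,0],"fingers":[0,0,0]}'; python3 st.py; python3 gb.py .502 -.1755 .279
```

```text
clock: 11.2
eef_pos: [0.4843, -0.1687, 0.2723]
tool_rot: [1.791, 1.0, 0.333]
ft_force: [0.1, -0.3, -2.7]
opening: 0.085
lean deg 32.68 lean az 0.333 jaw az 0.072 z-axis [ 0.1448 -0.9824 -0.1182] 
q [-0.9455 -0.0431  1.9186  0.5997  1.1582 -1.2743] 
tcp [ 0.4843 -0.1687  0.2723] grasp [ 0.4746 -0.1721  0.2883] 11.2 F [ 0.0982 -0.2709 -2.715 ] 0.0854655324995633
bar [ 0.4796 -0.1735  0.2805] 11.2
tool shift [0.0124 0.0181 0.0054] len 0.022579805018261404
```

Bar is now over the tips (z 0.2805); force unchanged. Continue to over the seat.

```bash
python3 -m creep '{"travel":[[0.005,0.009,0.003],[0.005,0.009,0.003],[0,0,0]],"yaw":[0,0,0],"fingers":[0,0,0]}'; python3 st.py; python3 gb.py .502 -.1755 .260
python3 - <<'E'
from h import *
import pickle
pickle.dump((get_calibration("wrist"),state()),open("pics/w8.pkl","wb"))
p,d=camera("wrist");cv2.imwrite("pics/w8.png",p[:,:,::-1]);np.save("pics/w8.npy",d)
p,d=camera("top");cv2.imwrite("pics/t8.png",cv2.resize(p[200:310,260:480,::-1],None,fx=3.6,fy=3.6))
E
```

```text
clock: 11.5
eef_pos: [0.5053, -0.1701, 0.2718]
tool_rot: [1.794, 1.002, 0.337]
ft_force: [0.0, -0.1, -4.4]
opening: 0.089
lean deg 32.6 lean az 0.337 jaw az 0.074 z-axis [ 0.1463 -0.982  -0.1193] 
q [-0.9027 -0.0062  1.8836  0.5966  1.1359 -1.2386] 
tcp [ 0.5053 -0.1701  0.2718] grasp [ 0.4957 -0.1735  0.2878] 11.5 F [ 0.0383 -0.1229 -4.3991] 0.0890053715583219
bar [ 0.5006 -0.1749  0.28  ] 11.5
tool shift [ 0.0175 -0.0094  0.0032] len 0.020075265308832718
```

View pics/w8.png

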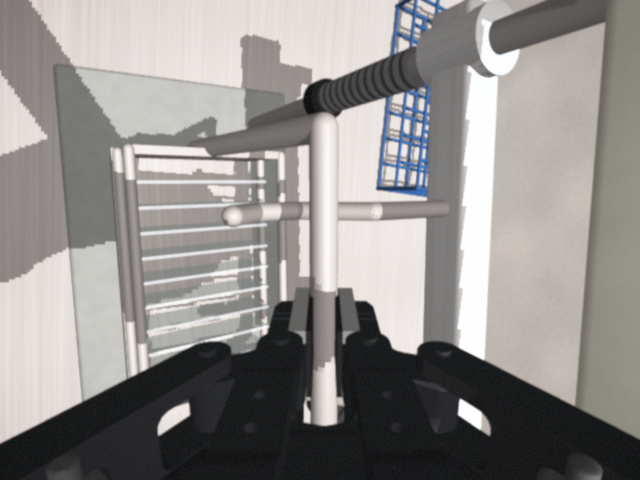

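View pics/t8.png

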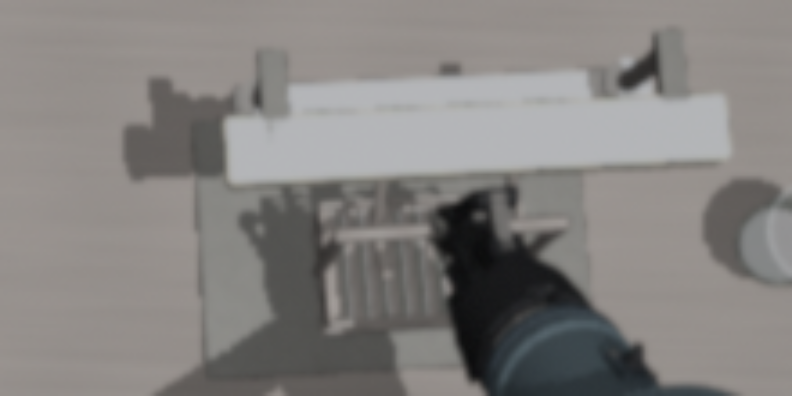

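```bash
python3 - <<'E'
from h import *
import pickle
np.set_printoptions(precision=4,suppress=True)
c,s=pickle.load(open("pics/w8.pkl","rb"));d=np.load("pics/w8.npy")
def P(u,v): o,dd=ray(c,(u,v));return o+dd*d[v,u]
M=R.from_euler('xyz',s['tool_rot']).as_matrix()
for n,u,v in(("tip+",231,214),("p+",255,213),("p+",280,212),("p+",300,211),("p+",345,211),("p+",374,211),("p+",420,209),("bar",323,122),("bar",323,180),("bar",323,240),("bar",323,280)):
    q=P(u,v);print(n,u,v,q)
E
python3 gb.py
```

```text
tip+ 231 214 [ 0.471  -0.1349  0.2621]
p+ 255 213 [ 0.4844 -0.1345  0.2511]
p+ 280 212 [ 0.4982 -0.1337  0.2446]
p+ 300 211 [ 0.5074 -0.1328  0.2452]
p+ 345 211 [ 0.5215 -0.1316  0.2588]
p+ 374 211 [ 0.5285 -0.1308  0.2694]
p+ 420 209 [ 0.554  -0.1287  0.2696]
bar 323 122 [ 0.4918 -0.1033  0.2858]
bar 323 180 [ 0.4937 -0.1216  0.2849]
bar 323 240 [ 0.4954 -0.1414  0.2847]
bar 323 280 [ 0.4961 -0.1549  0.2851]
bar [ 0.4997 -0.1745  0.2797] 11.6
```

```bash
python3 -m creep '{"travel":[[0.010,-0.0045,0.0015],[0.010,-0.0045,0.0015],[0,0,0]],"yaw":[0,0,0],"fingers":[0,0,0]}'; python3 st.py; python3 gb.py .502 -.1755 .25
```

```text
clock: 11.9
eef_pos: [0.5067, -0.1696, 0.2472]
tool_rot: [1.796, 1.003, 0.339]
ft_force: [0.3, 0.6, -4.6]
opening: 0.088
lean deg 32.51 lean az 0.339 jaw az 0.073 z-axis [ 0.1462 -0.9819 -0.1201] 
q [-0.8981  0.0199  1.9207  0.6125  1.0826 -1.2735] 
tcp [ 0.5067 -0.1696  0.2472] grasp [ 0.4971 -0.173   0.2632] 11.9 F [ 0.3394  0.5694 -4.6215] 0.08806611773812868
bar [ 0.502  -0.1743  0.2554] 11.9
tool shift [ 0.0044 -0.0029  0.0018] len 0.00557345090895806
```

```bash
python3 -m creep '{"travel":[[0.0065,-0.004,0.001],[0,0,0]],"yaw":[0,0],"fingers":[0,0]}' 90; python3 gb.py .502 -.1755 .25; python3 st.py | tail -1; python3 -m creep '{"travel":[[0.0035,-0.002,0.0005],[0,0,0]],"yaw":[0,0],"fingers":[0,0]}' ; python3 gb.py .502 -.1755 .23
```

```text
clock: 12.1
eef_pos: [0.5068, -0.1697, 0.2388]
tool_rot: [1.797, 1.003, 0.339]
ft_force: [-1.4, 0.7, -1.7]
opening: 0.077
bar [ 0.5021 -0.1745  0.247 ] 12.1
tool shift [-0.0027  0.0015  0.0006] len 0.0031680998836965198
tcp [ 0.5068 -0.1697  0.2388] grasp [ 0.4972 -0.1731  0.2548] 12.1 F [-1.4309  0.7457 -1.6526] 0.07748218380103933
clock: 12.3
eef_pos: [0.5076, -0.1701, 0.2356]
tool_rot: [1.794, 1.001, 0.336]
ft_force: [-1.6, 0.7, 1.0]
opening: 0.074
bar [ 0.5029 -0.1749  0.2439] 12.3
tool shift [ 0.0111 -0.0081  0.0022] len 0.013906134131329535
```

```bash
python3 -m creep '{"travel":[[0.0055,-0.0035,0.001],[0.0055,-0.0035,0.001],[0,0,0]],"yaw":[0,0,0],"fingers":[0,0,0]}' ; python3 gb.py .502 -.1755 .23;python3 st.py | head -1
```

```text
clock: 12.6
eef_pos: [0.5089, -0.1708, 0.2246]
tool_rot: [1.787, 0.997, 0.331]
ft_force: [-5.7, 2.4, 7.8]
opening: 0.077
bar [ 0.5041 -0.1756  0.2328] 12.6
tool shift [ 0.0013 -0.0032 -0.0001] len 0.003468228801344258
lean deg 32.87 lean az 0.331 jaw az 0.076 z-axis [ 0.1472 -0.9822 -0.1163]
```

```bash
python3 -m creep '{"travel":[[0.001,-0.004,0],[0,0,0],[0,0,0],[0,0,0],[0,0,0]],"yaw":[0,0,0,0,0],"fingers":[0,0,0,0,0]}' ; python3 gb.py .502 -.1755 .245;python3 - <<'E'
from h import *
import pickle
pickle.dump((get_calibration("wrist"),state()),open("pics/w9.pkl","wb"))
p,d=camera("wrist");cv2.imwrite("pics/w9.png",p[:,:,::-1]);np.save("pics/w9.npy",d)
p,d=camera("scene");cv2.imwrite("pics/s9.png",cv2.resize(p[130:290,210:410,::-1],None,fx=3.8,fy=3.7))
E
python3 gb.py
```

```text
clock: 13.1
eef_pos: [0.509, -0.1718, 0.2264]
tool_rot: [1.774, 0.988, 0.32]
ft_force: [-4.5, 0.9, 6.5]
opening: 0.078
bar [ 0.5041 -0.1765  0.2346] 13.1
tool shift [-0.0096  0.0039 -0.0025] len 0.01069524212515246
bar [ 0.5041 -0.1765  0.2346] 13.2
```

View pics/w9.png

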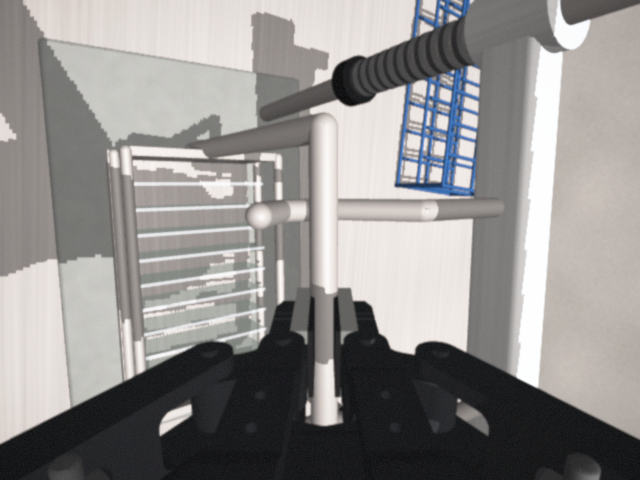

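View pics/s9.png

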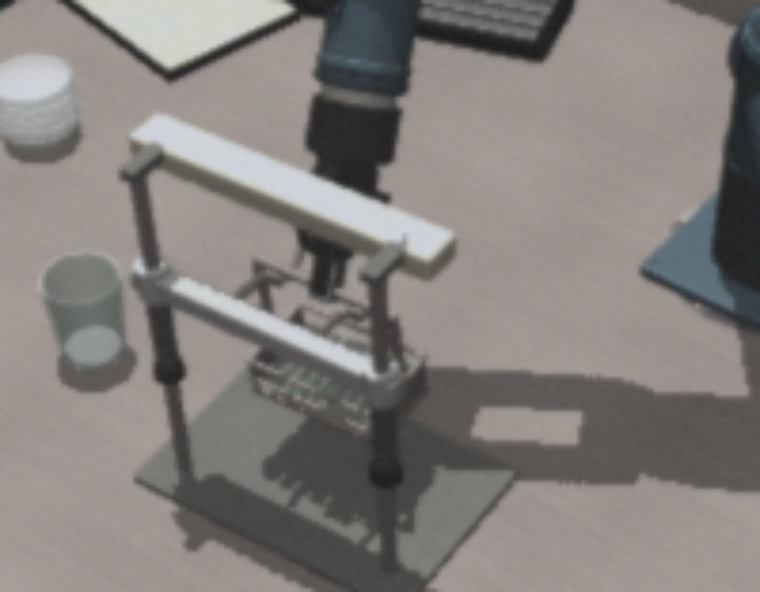

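Run:
```python
from h import *
import pickle
np.set_printoptions(precision=4,suppress=True)
c,s=pickle.load(open("pics/w9.pkl","rb"));d=np.load("pics/w9.npy")
def P(u,v): o,dd=ray(c,(u,v));return o+dd*d[v,u]
for n,u,v in(("tip+",259,215),("p+",275,213),("p+",290,212),("p+",304,211),("p+",345,210),("p+",374,210),("p+",425,210),("p+",460,209),("bar",323,122),("bar",323,180),("bar",323,211),("bar",323,240),("bar",323,280)):
    q=P(u,v);print(n,u,v,q)
```

```text
tip+ 259 215 [ 0.4715 -0.1353  0.2473]
p+ 275 213 [ 0.478  -0.1346  0.2441]
p+ 290 212 [ 0.4902 -0.1345  0.2305]
p+ 304 211 [ 0.4961 -0.1339  0.2297]
p+ 345 210 [ 0.5108 -0.1326  0.2336]
p+ 374 210 [ 0.5178 -0.1319  0.2413]
p+ 425 210 [ 0.5287 -0.1307  0.255 ]
p+ 460 209 [ 0.5454 -0.1295  0.2559]
bar 323 122 [ 0.4967 -0.1044  0.2375]
bar 323 180 [ 0.4974 -0.1232  0.2387]
bar 323 211 [ 0.4979 -0.1333  0.2391]
bar 323 240 [ 0.499  -0.143   0.2387]
bar 323 280 [ 0.5001 -0.1567  0.2387]
```

```bash
python3 -m creep '{"travel":[[0.004,-0.005,0.001],[0.001,-0.001,0],[0.001,-0.001,0]],"yaw":[0,0,0],"fingers":[0,0,0]}' ; python3 gb.py .502 -.1755 .23;python3 -m creep '{"travel":[[0.001,-0.001,0],[0.001,-0.001,0],[0.001,-0.001,0]],"yaw":[0,0,0],"fingers":[0,0,0]}' ; python3 gb.py .502 -.1755 .245
```

```text
clock: 13.5
eef_pos: [0.5093, -0.1729, 0.2216]
tool_rot: [1.764, 0.98, 0.312]
ft_force: [-3.3, 2.8, 9.1]
opening: 0.072
bar [ 0.5043 -0.1776  0.2298] 13.5
tool shift [-0.001  -0.0017 -0.0024] len 0.00313472836660726
clock: 13.8
eef_pos: [0.5094, -0.1729, 0.2206]
tool_rot: [1.756, 0.976, 0.306]
ft_force: [-6.2, 2.5, 9.6]
opening: 0.075
bar [ 0.5044 -0.1776  0.2287] 13.8
tool shift [-0.0144  0.0071 -0.0041] len 0.01660275330375817
```

```bash
python3 -m creep '{"travel":[[-0.004,0.002,-0.0005],[-0.004,0.002,-0.0005],[-0.003,0.0015,-0.0005],[0,0,0]],"yaw":[0,0,0,0],"fingers":[0,0,0,0]}' ; python3 gb.py .502 -.1755 .2445
```

```text
clock: 14.2
eef_pos: [0.5092, -0.1731, 0.2351]
tool_rot: [1.752, 0.971, 0.302]
ft_force: [0.2, 1.2, 1.1]
opening: 0.068
bar [ 0.5042 -0.1777  0.2432] 14.2
tool shift [-0.0018 -0.0009 -0.0026] len 0.003350959042029907
```

```bash
python3 -m creep '{"travel":[[-0.0013,0.0007,0],[0,0,0],[0,0,0]],"yaw":[0,0,0],"fingers":[0,0,0]}' 40; python3 gb.py .502 -.1755 .2445; python3 st.py|head -1;  python3 - <<'E'
from h import *
import pickle
pickle.dump((get_calibration("wrist"),state()),open("pics/w10.pkl","wb"))
p,d=camera("wrist");cv2.imwrite("pics/w10.png",p[:,:,::-1]);np.save("pics/w10.npy",d)
E
```

```text
clock: 14.5
eef_pos: [0.5091, -0.1731, 0.2358]
tool_rot: [1.753, 0.972, 0.303]
ft_force: [1.4, 1.6, 1.1]
opening: 0.075
bar [ 0.504  -0.1778  0.2439] 14.5
tool shift [-0.0012 -0.0012 -0.0026] len 0.0031002379641517576
lean deg 34.32 lean az 0.303 jaw az 0.083 z-axis [ 0.1507 -0.9833 -0.1023]
```

View pics/w10.png

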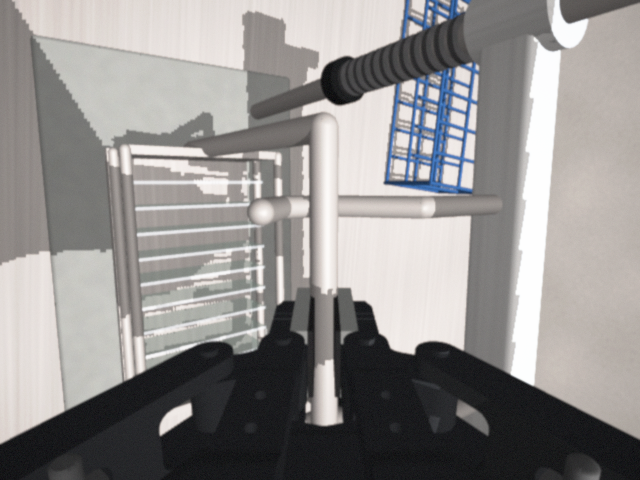

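```bash
python3 -m creep '{"travel":[[-0.001,0.0005,0],[0,0,0],[0,0,0],[0,0,0],[0,0,0],[0,0,0]],"yaw":[0,0,0,0,0,0],"fingers":[0,0,0.12,0.2,0.3,0.45]}'; python3 gb.py; python3 -m creep '{"travel":[[0,0,0],[0,0,0],[0,0,0]],"yaw":[0,0,0],"fingers":[0.45,0.45,0.45]}'; python3 gb.py
python3 - <<'E'
from h import *
import pickle
pickle.dump((get_calibration("wrist"),state()),open("pics/w11.pkl","wb"))
p,d=camera("wrist");cv2.imwrite("pics/w11.png",p[:,:,::-1]);np.save("pics/w11.npy",d)
E
```

```text
clock: 15.15
eef_pos: [0.5082, -0.1737, 0.2357]
tool_rot: [1.755, 0.974, 0.304]
ft_force: [0.2, -0.1, 0.4]
opening: 0.444
bar [ 0.5031 -0.1784  0.2439] 15.15
clock: 15.45
eef_pos: [0.5081, -0.1739, 0.2357]
tool_rot: [1.755, 0.974, 0.303]
ft_force: [-0.4, -0.3, -0.4]
opening: 0.448
bar [ 0.5031 -0.1785  0.2438] 15.45
```

View pics/w11.png

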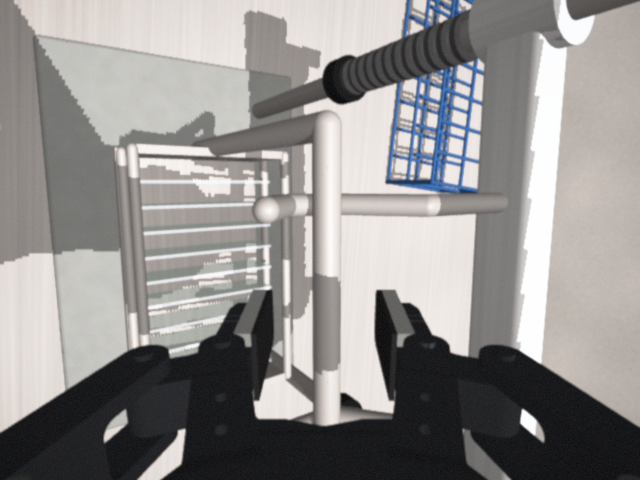

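```bash
python3 -m creep '{"travel":[[-0.01,0,0],[-0.015,0,0],[-0.02,0,0],[-0.02,0,0],[-0.03,0,0],[-0.03,0,0],[-0.03,0,0],[0,0,0]],"yaw":[0,0,0,0,0,0,0,0],"fingers":[0.45,0.45,0.45,0.45,0.45,0.45,0.45,0.45]}';  python3 - <<'E'
from h import *
import pickle
pickle.dump((get_calibration("wrist"),state()),open("pics/w12.pkl","wb"))
p,d=camera("wrist");cv2.imwrite("pics/w12.png",p[:,:,::-1]);np.save("pics/w12.npy",d)
p,d=camera("scene");cv2.imwrite("pics/s12.png",cv2.resize(p[130:290,210:410,::-1],None,fx=3.8,fy=3.7))
print(state()['clock'])
E
```

```text
clock: 16.3
eef_pos: [0.4196, -0.2, 0.3716]
tool_rot: [1.753, 0.978, 0.303]
ft_force: [0.3, 0.2, 0.0]
opening: 0.453
16.4
```

View pics/w12.png

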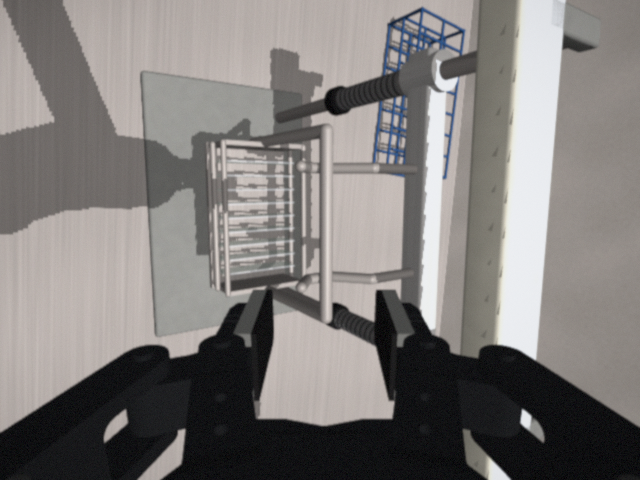

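View pics/s12.png

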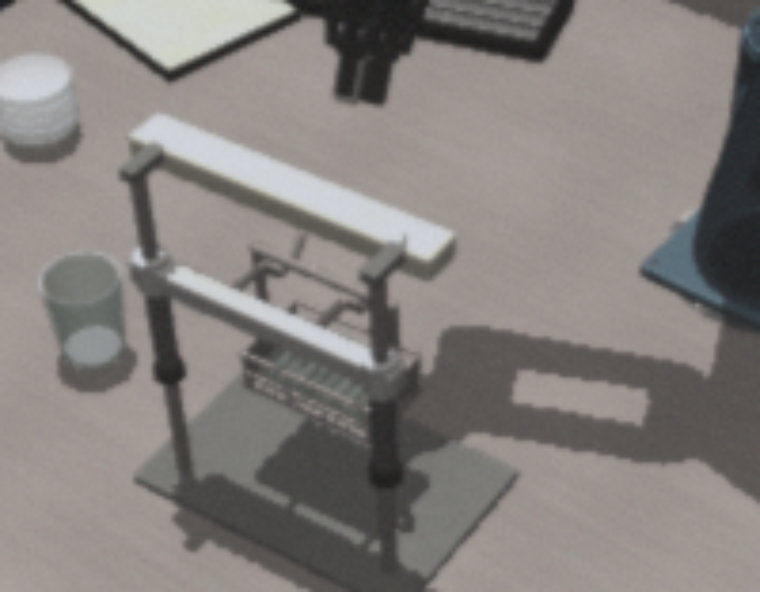

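```bash
python3 -m creep '{"travel":[[-0.02,0,0],[0,0,0],[0,0,0],[0,0,0],[0,0,0],[0,0,0]],"yaw":[0,0,0,0,0,0],"fingers":[0.45,0.45,0.45,0.45,0.45,0.45]}'
python3 - <<'E'
from h import *
np.set_printoptions(precision=4,suppress=True)
c=get_calibration("wrist");p,d=camera("wrist");cv2.imwrite("pics/w13.png",p[:,:,::-1]);np.save("pics/w13.npy",d)
import pickle;pickle.dump(c,open("pics/w13.pkl","wb"))
c2,_=pickle.load(open("pics/w12.pkl","rb"));d2=np.load("pics/w12.npy")
def P(u,v): o,dd=ray(c2,(u,v));return o+dd*d2[v,u]
for n,u,v in(("bar+",326,132),("bar",326,220),("bar-",326,312),("tip+",302,168),("p+ rise",376,169),("tip-",301,285),("p- rise",376,278),("tray front+",227,150),("tray front-",227,290),("tray back+",301,152),("tray back-",293,275)):
    print(n,P(u,v))
T=get_calibration("top");pt,_=camera("top");cv2.imwrite("pics/t13.png",pt[:,:,::-1]);ps,_=camera("scene");cv2.imwrite("pics/s13.png",ps[:,:,::-1])
print(state()['clock'])
E
```

```text
clock: 17.0
eef_pos: [0.4096, -0.1988, 0.3791]
tool_rot: [1.782, 0.979, 0.33]
ft_force: [-0.4, 0.2, 0.6]
opening: 0.451
bar+ [ 0.4951 -0.1091  0.2491]
bar [ 0.5006 -0.1717  0.2491]
bar- [ 0.5064 -0.2415  0.2496]
tip+ [ 0.4714 -0.1373  0.2594]
p+ rise [ 0.5301 -0.132   0.2658]
tip- [ 0.4783 -0.2175  0.2569]
p- rise [ 0.5395 -0.2136  0.2653]
tray front+ [ 0.4723 -0.1159  0.1124]
tray front- [ 0.4635 -0.2433  0.1541]
tray back+ [ 0.5325 -0.1125  0.1501]
tray back- [ 0.547  -0.2387  0.125 ]
17.15
```

View pics/t13.png

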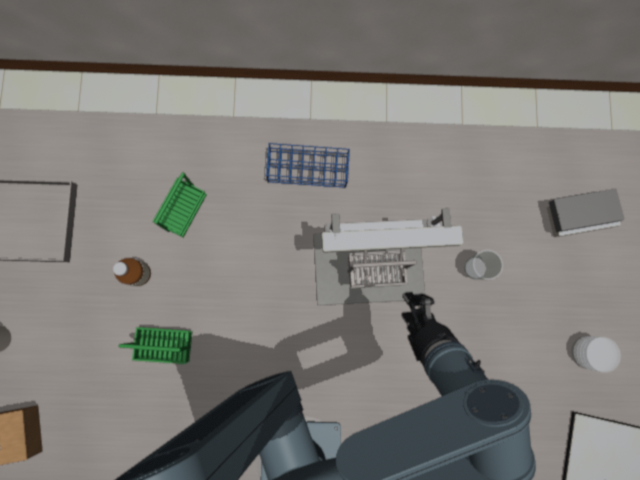

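View pics/s13.png

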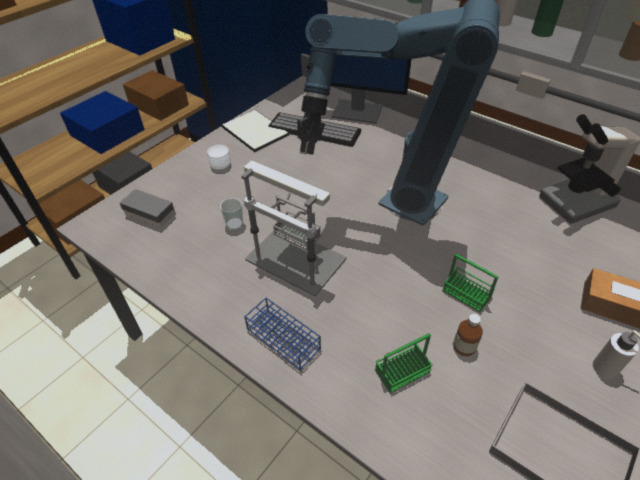

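```bash
python3 -c "
from station import ctrl,state
print(state()['clock'],state()['ft_force']);print(ctrl.hand_in())"
```

```text
17.15 [-0.15964109 -0.55372757  0.64607637]
the job is handed in; nothing more can be done
None
```

I hung the slide rack on the two-pronged hook and handed the job in at about 17 s. No verdict was reported, so everything below comes from my own measurements.

- **Lean:** The moves cannot tilt the tool, so I leaned it by reaching past the arm's limit. That gave about 33 degrees, plus about 6 degrees sideways. During this, joint 3 read 0.187 to 0.188 against the stated lower limit of 0.19. I took that as rounding but could not confirm it. Joint 5 also came down to its stated limit of 0.22 at the grasp.
- **Grasp:** The fingers closed on the bail bar with a bar offset of about 9 mm from the pad centre towards the fingertips. The grip held throughout.
- **Tug:** The first pull reached a sink of about 17 mm but drifted back to about 15 mm. I pulled again to about 20–21 mm, with about 13.5 N of total load, and held it for 0.3 s. Both the height of the bar and the force agreed on the depth. I then eased up to about 6 mm with the fingers still closed and released.
- **Final check:** Pictures after the release show:
  - The bar lies level in both prongs, with its centre at a height of about 0.2445 m. It is within a few mm of the seat in x and y.
  - The hook is sunk about 4–5 mm under the rack's weight alone.
  - The gripper is clear, and the tube rack, bottle and beaker look unmoved.

I did not measure the rack's tilt separately or check numerically that it was at rest. In the pictures it hangs upright.

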